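# Load the egg cooker

### The arm

A 6-joint arm with a two-finger parallel gripper is mounted at the origin on a cart in front of the work surface, level with it; the furniture and walls round the work are solid. World frame = base frame: x ahead of the robot, y to its left, z up, the work surface at z = 0. Lengths are in m, angles in degrees, forces in N, time in s.
With the tool pointing down it reaches from about 0.4 to 0.825 m from the base axis. Payload 7 kg.
Tool frame: the origin (TCP) lies midway between the tips of the shut fingers; the grasp point (between the pads) lies 19 mm behind it; z points along the fingers, y is the line along which they close (so a half turn about z gives the same grasp; the last joint's range is limited). The gripper opens to 88 mm and grips with 3 to 60 N. Pads are 19 mm wide; open, the fingers measure 130 mm over their backs; the gripper's body (78 mm by 193 mm) begins 47 mm behind the grasp point.
Start: joints at [-56.201, 20.546, 0.682, 0, -70.136, -16.507], TCP at [0.201, -0.644, 0.227] pointing down, gripper open.
Joint ranges: [-176.03, 176.03], [-82.01, 121.73], [-58.28, 71.71], [-173.87, 95.51], [-174.79, -0.11], [-173.66, 173.66]. Speed limits (degrees/s): [136.94, 136.94, 172.46, 180, 180, 180].

### API

Orientations are given as [roll, pitch, yaw] about the fixed x, y, z axes, in that order (R = Rz(yaw) Ry(pitch) Rx(roll)).
In Python, from plant import ctrl gives the robot as it stands. The module is installed in compiled form; this text tells all that it offers.
- The arm moves only by the tool play_rows, never from a script. Its argument "commands" is a list that holds one entry, the list of rows, each a list of 7 numbers: the turn, a rotation vector about the tool's x, y, z in rad, then the shift along the tool's x, y, z in cm, then the finger opening in cm, from 0 to 8.76. In form: [[[ax, ay, az, x, y, z, grip], ...]]. A call has 1 to 8 rows; each row is the pose to reach, as a shift and turn from the pose commanded when the call began, along the tool's axes at that moment; what a row does not reach only later rows make up. A row lasts 1/12 s, in which the tool goes at most 41.7 mm and 7.16 degrees, less where a joint would pass 70% of its speed; a pose out of reach is approached as far as the arm can. A call with a gripper value outside its range is refused whole. The fingers move at their own pace and stop on an object; the grip force is fixed at half the most. Time passes only in rows, so rows that repeat a pose let the fingers close. It gives the time, the measured TCP pose, the force, the opening and the grip force at its end, in the units of the state.
- ctrl.get_obs(): the state, without advancing time (a new reading comes with each control period).
- ctrl.snapshot(name): name is "side" or "top"; returns a dict with "color" (480x640x3 uint8, red, green, blue), "camera_matrix" (3x3 intrinsics, pixels), "origin" and "rotation" of the camera in the world. Camera axes: x right, y down, z forward; pixel columns grow to the right and rows downward; lengths in m; the calibration is good to about 2 mm. A picture is of the moment at which its call begins. There is no depth.
- ctrl.close_job(): hands the job in; it is judged then, once.
Trained networks look in a picture, given as the dict that the camera call returned (one of the last four; its "shot" number tells which), for a name from the list of things; names that differ only in an ending like _2 or _b are one class to them, and where a whole thing is asked for, a point or a joint stands for the part that bears it (a point fixed in the world has none). Each returns a list of dicts, best first, with "conf" (0 to 1); they miss things now and then, are a little off and sometimes report something else, mostly with a low value. They report only what shows in the picture. A call takes as long as a camera call.
- ctrl.find_in(picture, name): "bbox" ([left, top, width, height] in pixels, round what is visible of it).
The state is a dict: "clock": time; "joint_pos": joint angles; "qvel": joint speeds; "tau": joint torques, N m; "tool_pos": TCP position; "orientation": TCP orientation; "force": force on the tool from outside, world axes, zero at the start; "moment": the same for the moment, N m; "opening": finger opening in m; "gripper_force": force on a finger pad.
Only numpy, scipy, OpenCV 4.12 (cv2) and the standard library are available. Lean on these libraries where they do the work, as an engineer would, in place of code of your own. Each camera call takes 0.05 s, during which the arm holds its last target. There are 200 camera calls.

### The job

Get the egg cooker ready: first set the egg rack fully down into the well of the cooker's base, then take the three eggs from the wooden board and stand one upright in each rack pocket, small end down as they are now, and finally put the steel lid on so that it sits flat inside the base's rim. Handle the eggs gently - no hard squeeze or knock - and leave the two egg cups where they stand.

Things in the scene. Friction and masses are not known exactly. Their poses are not given: they have to be found in the camera images.
- cooker_base: White round egg cooker base, fixed, 142 mm across, 54 high, switch at its -x. Origin: centre of underside, z up. Heights over origin: steel floor of the round well 34 mm (well radius 58); flat ledge round it 48 mm (radius 58 to 68); outer rim top 54 mm (inner radius 68). The rack stands on the well floor at any yaw, the lid on the ledge inside the rim.
- egg_rack: Loose grey egg rack, 80 g, 109 mm across, three ring pockets (33 mm holes, tops at z 16 mm), black round post in the middle (11 mm thick, z 19 to 46, top 50). Origin: underside of the feet, on the post's axis, z up. Pocket axes 34 mm from the post at 0, 120, 240 deg from the rack's +x. 3.5 mm play all round in the well. A seated egg's small end is about 5 mm above the rack's origin.
- cooker_lid: Loose steel dome lid, 160 g, 129 mm across, open side down. Origin: centre of its lower edge, z up. 59 mm clear inside; dome top at z 62 mm; on it a round black knob, 29 mm across from z 74 to 86 mm, top at 90 mm. On the ledge it has 3.5 mm play all round and clears the eggs by 6 mm.
- egg_a: One of three alike brown hen's eggs, 60 g, fragile: grip with 20 to 40 N. 57 mm long, 44 mm across at its widest, 31 mm above its origin. Stands small end down in the -y hole of the wooden board (board's y). Origin: tip of the small end; z along the egg to the blunt end. Any egg may go into any pocket.
- egg_b: One of three alike brown hen's eggs, 60 g, fragile: grip with 20 to 40 N. 57 mm long, 44 mm across at its widest, 31 mm above its origin. Stands small end down in the middle hole of the wooden board (board's y). Origin: tip of the small end; z along the egg to the blunt end. Any egg may go into any pocket.
- egg_c: One of three alike brown hen's eggs, 60 g, fragile: grip with 20 to 40 N. 57 mm long, 44 mm across at its widest, 31 mm above its origin. Stands small end down in the +y hole of the wooden board (board's y). Origin: tip of the small end; z along the egg to the blunt end. Any egg may go into any pocket.
- egg_board: Egg board: pale wooden bar 64 x 166 x 16 mm (x, y, z), fixed to the worktop, with three 33 mm holes in a row along its y at -54, 0 and +54 mm, an egg in each. Origin: centre of the underside. The eggs' small ends are about 5 mm above the worktop.
- egg_cup_1: Bystander, to be left alone: empty blue egg cup, 49 mm across, 53 mm high, near the sink (-y side) of the worktop. Origin: centre of the underside.
- egg_cup_2: Bystander, to be left alone: empty blue egg cup, 49 mm across, 53 mm high, near the left edge (+y side) of the worktop. Origin: centre of the underside.

How it is judged:
By the outcome, as a careful person would: the job done as asked, in the order asked, and still so for the second after the job is handed in, with the robot touching nothing.
It also fails if it takes over 115 s, if anything falls off the work surface, if the arm or the gripper's body presses on something with over 40 N, if the wrist force passes 120 N, or if a joint passes its speed limit or range.

## Working session

There is one attempt and no reset: what is moved stays moved. The work goes in short steps, Python scripts to look and compute and a tool call to move; the robot and the scene stay as the last step left them, time stands still between calls to the robot, and variables do not carry over. Pictures are saved under pics/ and viewed, at most 14 in all, crops included, and the job is handed in when it is done.

Besides the shell and the picture viewer there is one more tool, called after ">>>" as name(argument=value, ...), one argument or row to a line, values as JSON. play_rows: Moves the arm, as the interface text tells. Its arguments: {"type":"object","properties":{"commands":{"type":"array","items":{"type":"array","items":{"type":"array","items":{"type":"number"}}}}},"required":["commands"]}

```bash
mkdir -p pics; cat > h.py <<'E'
import numpy as np, cv2
from plant import ctrl
def snap(n,f=None):
    p=ctrl.snapshot(n)
    if f: cv2.imwrite('pics/'+f,p['color'][:,:,::-1])
    return p
def ray(p,u,v,z):
    K=np.array(p['camera_matrix']);R=np.array(p['rotation']);o=np.array(p['origin'])
    d=R@np.linalg.inv(K)@[u,v,1]; return o+d*(z-o[2])/d[2]
def proj(p,X):
    K=np.array(p['camera_matrix']);R=np.array(p['rotation']);o=np.array(p['origin'])
    c=K@(R.T@(np.asarray(X,float)-o)); return c[:2]/c[2]
E
python3 - <<'E'
from h import *
o=ctrl.get_obs();print(o)
for n in('top','side'):
    p=snap(n,n+'0.png');print(n,p['origin'],p['rotation'],p['camera_matrix'])
    for t in('cooker_base','egg_rack','cooker_lid','egg_a','egg_board','egg_cup_1'):
        for d in ctrl.find_in(p,t)[:4]:
            l,tp,w,h=d['bbox'];print(t,np.round([l,tp,w,h]),round(d['conf'],2),ray(p,l+w/2,tp+h/2,0.03).round(3))
E
```

```text
{'clock': 0.0, 'joint_pos': array([-5.62005281e+01,  2.05907263e+01,  6.33109126e-01, -2.02913592e-02,
       -7.01363602e+01, -1.65070788e+01]), 'qvel': array([-0.00908721,  0.00168817, -0.00259749, -0.06194917,  0.03764761,
       -0.0123872 ]), 'tau': array([-1.25665880e-03, -5.82719100e+01,  2.93058980e+01,  6.99707687e+00,
        7.01944882e-03, -2.02169063e-04]), 'tool_pos': array([ 0.20046793, -0.64402048,  0.22562511]), 'orientation': array([ 1.79904476e+02, -8.41580402e-03, -1.62714510e+02]), 'force': array([ 0.31970902, -0.07943041,  0.19915053]), 'moment': array([ 0.01957406, -0.0147325 ,  0.02816063]), 'gripper_force': 0.0, 'opening': 0.08765619308110921}
top [0.4715572  0.03288361 0.87934004] [-173.96506287    2.1743035   -90.43324232] [[441.98305757   0.         319.59809062]
 [  0.         441.98305757 239.9567383 ]
 [  0.           0.           1.        ]]Traceback (most recent call last):
  File "<stdin>", line 7, in <module>
  File "h.py", line 9, in ray
    d=R@np.linalg.inv(K)@[u,v,1]; return o+d*(z-o[2])/d[2]
                                                      ~^^^
IndexError: invalid index to scalar variable.
```

View pics/top0.png

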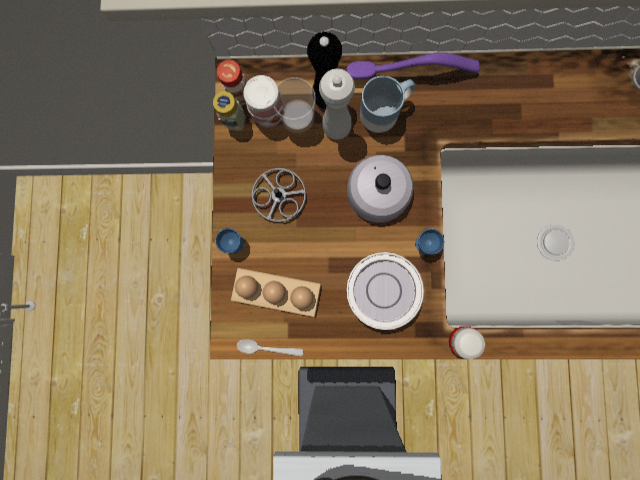

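The top view shows the board with three eggs (~275,293), the rack (279,195), the lid (380,188), the base (385,291), and the cups (229,241) and (430,242). The camera rotation is roll/pitch/yaw, so I need to fix my helper.

```bash
cat > h.py <<'E'
import numpy as np, cv2
from scipy.spatial.transform import Rotation as Ro
from plant import ctrl
def cam(p): return np.array(p['camera_matrix']),Ro.from_euler('xyz',p['rotation'],degrees=True).as_matrix(),np.array(p['origin'])
def snap(n,f=None):
    p=ctrl.snapshot(n)
    if f: cv2.imwrite('pics/'+f,p['color'][:,:,::-1])
    return p
def ray(p,u,v,z):
    K,R,o=cam(p); d=R@np.linalg.inv(K)@[u,v,1]; return o+d*(z-o[2])/d[2]
def proj(p,X):
    K,R,o=cam(p); c=K@(R.T@(np.asarray(X,float)-o)); return c[:2]/c[2]
E
python3 - <<'E'
from h import *
Z=dict(cooker_base=.05,egg_rack=.015,cooker_lid=.03,egg_a=.036,egg_board=.016,egg_cup_1=.05)
for n in('top','side'):
    p=snap(n,n+'1.png');print(n,p['origin'],p['rotation'])
    for t in Z:
        for d in ctrl.find_in(p,t)[:4]:
            l,tp,w,h=d['bbox'];print(t,np.round([l,tp,w,h]),round(d['conf'],2),ray(p,l+w/2,tp+h/2,Z[t]).round(4))
p=snap('top')
c=p['color'][150:350,200:450,::-1];cv2.imwrite('pics/crop.png',cv2.resize(c,None,fx=3,fy=3,interpolation=cv2.INTER_CUBIC))
E
```

```text
top [0.4715572  0.03288361 0.87934004] [-173.96506287    2.1743035   -90.43324232]
cooker_base [347. 252.  77.  78.] 0.57 [ 0.4633 -0.0575  0.05  ]
egg_rack [254. 167.  51.  52.] 0.96 [0.6589 0.1444 0.015 ]
cooker_lid [346. 153.  72.  72.] 0.98 [ 0.661  -0.0564  0.03  ]
cooker_lid [289. 285.  25.  26.] 0.31 [0.4512 0.1002 0.03  ]
cooker_lid [230. 267.  87.  52.] 0.15 [0.4611 0.1525 0.03  ]
egg_a [236. 276.  21.  24.] 0.82 [0.4714 0.2055 0.036 ]
egg_a [290. 285.  22.  24.] 0.67 [0.4528 0.1016 0.036 ]
egg_a [262. 282.  23.  22.] 0.58 [0.4598 0.1534 0.036 ]
egg_board [231. 265.  89.  53.] 0.77 [0.4625 0.1523 0.016 ]
egg_cup_1 [213. 230.  31.  23.] 0.95 [0.5592 0.2378 0.05  ]
side [ 0.43967024 -0.66372721  0.48072965] [-121.72711436    0.22078166   -8.52985454]
cooker_base [204. 242. 112.  86.] 0.59 [ 0.459 -0.084  0.05 ]
egg_rack [340. 188.  67.  44.] 0.71 [0.6564 0.1367 0.015 ]
cooker_lid [365. 228.  95.  93.] 0.67 [ 0.6595 -0.0659  0.03  ]
egg_a [231. 203.  31.  33.] 0.92 [0.451  0.1029 0.036 ]
egg_a [238. 190.  29.  29.] 0.82 [0.4637 0.1485 0.036 ]
egg_a [243. 176.  29.  25.] 0.75 [0.4741 0.203  0.036 ]
egg_board [224. 190.  54.  58.] 0.92 [0.4581 0.1376 0.016 ]
egg_cup_1 [326. 296.  42.  58.] 0.91 [ 0.55   -0.1731  0.05  ]
egg_cup_1 [294. 161.  22.  40.] 0.6 [0.5518 0.1886 0.05  ]
```

View pics/side1.png

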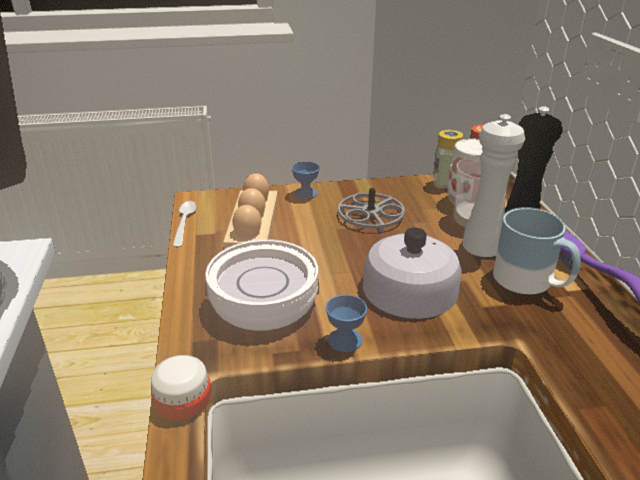

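View pics/crop.png

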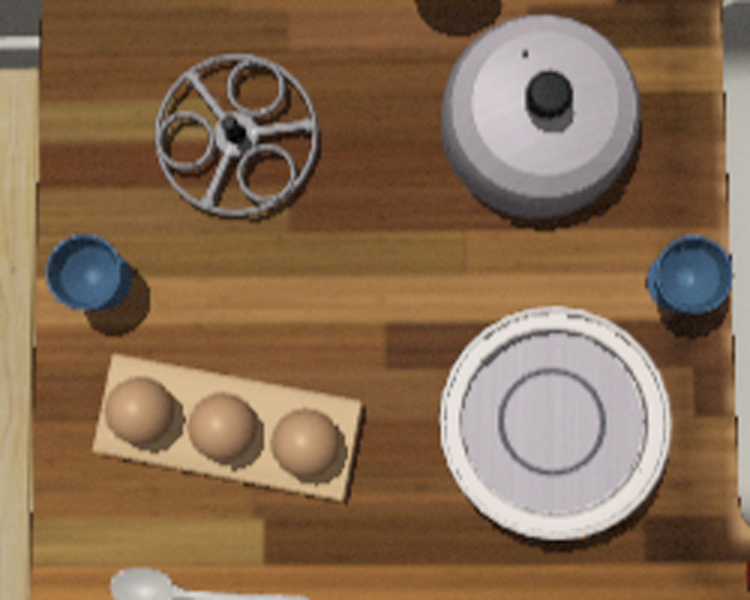

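The side view shows the same layout with nothing hidden. The crop gives the rack pockets at roughly (258,88), (185,141) and (268,174). I'll refine these by fitting model circles to the image gradients in both cameras.

```bash
cat >> h.py <<'E'
from scipy.optimize import minimize
T=np.linspace(0,2*np.pi,120,endpoint=False)
def circ(c,r,z,dx=0,dy=0): return np.c_[c[0]+dx+r*np.cos(T),c[1]+dy+r*np.sin(T),0*T+z]
def gradim(p):
    g=cv2.GaussianBlur(p['color'],(0,0),1.0).astype(np.float32)
    return np.sqrt(sum(cv2.Sobel(g,cv2.CV_32F,a,1-a)**2 for a in(0,1)).sum(2))
def score(p,G,X):
    K,R,o=cam(p);c=(X-o)@R@K.T;uv=(c[:,:2]/c[:,2:]).astype(np.float32)
    return cv2.remap(G,uv[:,0],uv[:,1],cv2.INTER_LINEAR).mean()
def fit(ps,model,x0,span=.012):
    "grid + simplex maximum of mean image gradient on the model points"
    Gs=[gradim(p) for p in ps]; f=lambda q:-sum(score(p,G,model(q)) for p,G in zip(ps,Gs))
    s=np.arange(-span,span+1e-6,.002)
    b=min((( f([x0[0]+a,x0[1]+c,*x0[2:]]),a,c) for a in s for c in s))
    q=[x0[0]+b[1],x0[1]+b[2],*x0[2:]]
    r=minimize(f,q,method='Nelder-Mead',options=dict(initial_simplex=[q]+[np.add(q,np.eye(len(q))[i]*(.002 if i<2 else .1)) for i in range(len(q))],xatol=1e-5))
    return r.x,-r.fun
M=dict(base=lambda q:np.vstack([circ(q,.071,.054),circ(q,.068,.054),circ(q,.058,.048)]),
 knob=lambda q:circ(q,.0145,.080), lid=lambda q:circ(q,.0645,.004),
 egg=lambda q:circ(q,.0215,.036))
def rack(z0):
    return lambda q:np.vstack([circ(q,.0545,z0+.013)]+[circ(q,.0165,z0+.016,.034*np.cos(q[2]+k*2.0944),.034*np.sin(q[2]+k*2.0944)) for k in range(3)])
E
python3 - <<'E'
from h import *
t,s=snap('top'),snap('side')
I=dict(base=(.463,-.0575),knob=(.661,-.06),lid=(.661,-.06))
for k,x0 in I.items():
    for n,ps in(('t',[t]),('s',[s])):print(k,n,fit(ps,M[k],x0)[0].round(4))
for x0 in((.4528,.1016),(.46,.1534),(.4714,.2055)):print('egg',fit([t],M['egg'],x0)[0].round(4),fit([s],M['egg'],x0)[0].round(4))
for n,ps in(('t',[t]),('s',[s])):
    r=[fit(ps,rack(0.),(.659,.144,a),.006) for a in(0,.5,1.,1.5)];r=max(r,key=lambda v:v[1]);print('rack',n,r[0].round(4),r[1])
print('hand: knob',ray(t,383,181,.088),'base ring',ray(t,384.2,290.5,.034),'post',ray(t,277.7,192.3,.05))
print('pockets',[ray(t,200+u/3,150+v/3,.016)[:2].round(4) for u,v in((258,88),(185,141),(268,174))])
E
```

```text
base t [ 0.4642 -0.0557]
base s [ 0.4628 -0.0575]
knob t [ 0.6633 -0.0538]
knob s [ 0.6591 -0.0613]
lid t [ 0.6734 -0.0563]
lid s [ 0.6606 -0.0574]
egg [0.4401 0.0913] [0.4501 0.0854]
egg [0.4578 0.1465] [0.466  0.1643]
egg [0.4685 0.1982] [0.4743 0.1942]
rack t [0.6567 0.147  0.2838] 227.3177032470703
rack s [0.6536 0.1446 0.9951] 187.5475616455078
hand: knob [ 0.66190991 -0.05382191  0.088     ] base ring [ 0.46369776 -0.05722985  0.034     ] post [0.65232972 0.1433845  0.05      ]
pockets [array([0.6859, 0.1313]), array([0.6507, 0.18  ]), array([0.6277, 0.1246])]
```

```bash
cat >> h.py <<'E'
def go(x,y,z,yaw):
    "shift [cm] and turn about tool z [rad] from the measured pose; tool kept pointing down"
    o=ctrl.get_obs();P=o['tool_pos'];R=Ro.from_euler('xyz',o['orientation'],degrees=True)
    d=R.inv().apply(np.array([x,y,z])-P)*100
    t=(R.inv()*Ro.from_euler('xyz',[180,0,yaw],degrees=True)).as_rotvec()
    print('at',P.round(4),o['orientation'].round(2),'t',round(o['clock'],2),'open',round(o['opening'],4),'F',o['force'].round(1),'-> turn',t.round(3),'shift',d.round(2))
E
python3 - <<'E'
from h import *
t,s=snap('top'),snap('side')
for n,p in(('t',t),('s',s)):
    r=max((fit([p],rack(0.),(.655,.145,a),.004) for a in(-.5,-.4,-.3)),key=lambda v:v[1]);print('rack',n,r[0].round(4),round(r[1]))
h=cv2.cvtColor(t['color'],cv2.COLOR_RGB2HSV)
g=t['color'].max(2)
for n,p in(('t',t),('s',s)):
    dk=(p['color'].max(2)<60).astype(np.uint8)
    N,L,S,C=cv2.connectedComponentsWithStats(dk)
    for i in range(1,N):
        if 20<S[i,4]<900:
            for nm,z in(('knob',.081),('post',.035)):
                X=ray(p,*C[i],z)
                if np.hypot(*(X[:2]-((.661,-.057) if nm=='knob' else (.655,.145))))<.03:print(n,nm,C[i].round(1),S[i],X.round(4))
o=t['color'][:,:,::-1].copy(); o=cv2.resize(o[150:350,200:450],None,fx=3,fy=3,interpolation=cv2.INTER_CUBIC)
def draw(X,c):
    for P in X: cv2.circle(o,tuple(((proj(t,P)+.5-(200,150))*3-.5).astype(int)),0,c,-1)
draw(M['base']((.4635,-.0565)),(0,0,255));draw(rack(0)((.655,.145,-.41)),(0,255,0));draw(M['knob']((.661,-.056)),(0,255,255));draw(M['lid']((.661,-.056)),(0,255,255))
for e in((.4525,.1018),(.461,.153),(.472,.2048)):draw(M['egg'](e),(255,0,0))
for e in(-54,0,54):
    c=np.array([.462,.1525])+e/1000*np.array([.18,.984]);draw(circ(c,.0165,.016),(0,255,0))
cv2.imwrite('pics/ov.png',o)
go(.655,.145,.22,180)
E
```

```text
rack t [ 0.6537  0.1452 -0.4071] 226
rack s [ 0.6538  0.1459 -0.4921] 183
t knob [383.3 181.7] [376 174  15  16 162] [ 0.6622 -0.055   0.081 ]
t post [278.4 194.3] [275 190   7   9  40] [0.6516 0.1441 0.035 ]
t post [285.6 204. ] [281 200  14  12  41] [0.6323 0.13   0.035 ]
s post [370.7 195.6] [369 189   5  15  34] [0.6541 0.1498 0.035 ]
at [ 0.2006 -0.6445  0.2266] [-180.     -0.   -162.71] t 1.05 open 0.0875 F [-0.7 -1.1  0.5] -> turn [-0.    -0.     0.302] shift [-66.85  61.88   0.65]
```

View pics/ov.png

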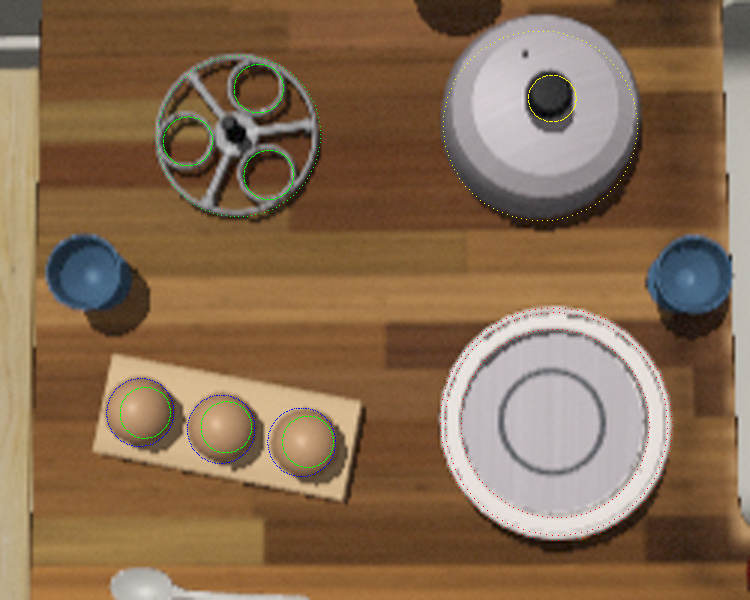

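The overlay matches the base, rack and lid. The middle and -y eggs sit about 3 mm further toward -y than I drew them. First move: go above the rack.

>>> play_rows(
  commands=[
    [[0, 0, 0.1, -4, 3.7, 0, 8], [0, 0, 0.2, -7, 6.5, 0, 8], [0, 0, 0.302, -10, 9.2, 0, 8], [0, 0, 0.302, -13, 12, 0, 8], [0, 0, 0.302, -16, 14.8, 0, 8], [0, 0, 0.302, -19, 17.6, 0, 8], [0, 0, 0.302, -22, 20.4, 0, 8], [0, 0, 0.302, -25, 23.2, 0, 8]],
  ],
)

```text
clock: 1.72
tool_pos: [0.3671, -0.3536, 0.2269]
orientation: [-180.0, 0.0, 180.0]
force: [1.3, -0.6, 0.0]
opening: 0.08
gripper_force: 0.0
```

```bash
python3 -c "
from h import *
go(.655,.1452,.22,180)"
```

```text
at [ 0.3671 -0.3536  0.2269] [-1.7998e+02  4.0000e-02  1.7998e+02] t 1.72 open 0.08 F [ 1.3 -0.6  0. ] -> turn [-0.     0.001 -0.   ] shift [-28.77  49.89   0.69]
```

>>> play_rows(
  commands=[
    [[0, 0, 0, -2, 3.4, 0, 5], [0, 0, 0, -4, 6.9, 0, 5], [0, 0, 0, -6, 10.3, 0, 5], [0, 0, 0, -8, 13.8, 0, 5], [0, 0, 0, -10, 17.2, 0, 5], [0, 0, 0, -12, 20.7, 0, 5], [0, 0, 0, -14, 24.2, 0, 5], [0, 0, 0, -16, 27.7, 0, 5]],
  ],
)

```text
clock: 2.38
tool_pos: [0.5272, -0.0764, 0.227]
orientation: [180.0, 0.1, -180.0]
force: [0.4, -1.1, 0.3]
opening: 0.0503
gripper_force: 0.0
```

>>> play_rows(
  commands=[
    [[0, 0, 0, -2, 3.6, 0, 5], [0, 0, 0, -4, 7, 0, 5], [0, 0, 0, -6, 10.5, 0, 5], [0, 0, 0, -8, 14, 0.5, 5], [0, 0, 0, -10, 17.5, 1, 5], [0, 0, 0, -11.5, 20, 1, 5], [0, 0, 0, -12.5, 21.7, 1, 5], [0, 0, 0, -12.5, 21.7, 1, 5]],
  ],
)

```text
clock: 3.05
tool_pos: [0.6531, 0.1419, 0.2153]
orientation: [-180.0, -0.0, -179.9]
force: [-0.4, -0.7, -0.5]
opening: 0.0499
gripper_force: 0.0
```

```bash
python3 -c "
from h import *
go(.655,.1452,.022,180)"
```

```text
at [0.6531 0.1419 0.2153] [-1.7998e+02 -3.0000e-02 -1.7986e+02] t 3.05 open 0.0499 F [-0.4 -0.7 -0.5] -> turn [-0.    -0.001  0.002] shift [-0.2   0.34 19.33]
```

>>> play_rows(
  commands=[
    [[0, 0, 0, 0, 0, 3, 5], [0, 0, 0, 0, 0, 6.5, 5], [0, 0, 0, 0, 0, 10, 5], [0, 0, 0, 0, 0, 13, 5], [0, 0, 0, 0, 0, 15, 5], [0, 0, 0, 0, 0, 16, 5], [0, 0, 0, 0, 0, 16, 5], [0, 0, 0, 0, 0, 16, 5]],
  ],
)

```text
clock: 3.72
tool_pos: [0.652, 0.1384, 0.0572]
orientation: [-180.0, 0.0, 180.0]
force: [-0.5, 0.3, 0.7]
opening: 0.05
gripper_force: 0.0
```

```bash
python3 -c "
from h import *
go(.655,.1452,.022,180)
p=snap('side','s2.png')
cv2.imwrite('pics/s2c.png',cv2.resize(p['color'][120:260,300:460,::-1],None,fx=4,fy=4,interpolation=cv2.INTER_CUBIC))
print(proj(p,[.655,.1452,.05]),proj(p,ctrl.get_obs()['tool_pos']))
"
```

```text
at [0.652  0.1384 0.0572] [-1.7998e+02  2.0000e-02  1.8000e+02] t 3.72 open 0.05 F [-0.5  0.3  0.7] -> turn [-0.  0. -0.] shift [-0.3   0.68  3.52]
[372.37419762 188.65923523] [372.11733339 186.04366459]
```

View pics/s2c.png

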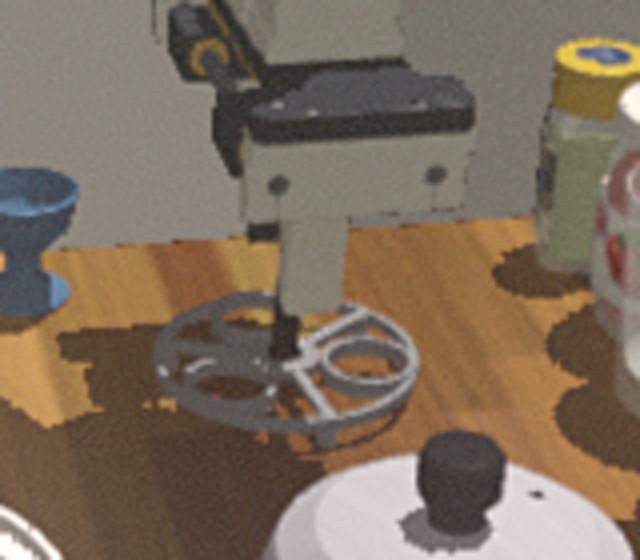

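The open fingers straddle the post (about (285,335) in the crop), with the tool about 7 mm short in y. I'll correct that and descend.

>>> play_rows(
  commands=[
    [[0, 0, 0, -0.15, 0.7, 0, 5], [0, 0, 0, -0.15, 0.7, 1, 5], [0, 0, 0, -0.15, 0.7, 2, 5], [0, 0, 0, -0.15, 0.7, 3, 5], [0, 0, 0, -0.15, 0.7, 3.5, 5], [0, 0, 0, -0.15, 0.7, 3.5, 5], [0, 0, 0, -0.15, 0.7, 3.5, 3], [0, 0, 0, -0.15, 0.7, 3.5, 2]],
  ],
)

```text
clock: 4.43
tool_pos: [0.6533, 0.1455, 0.0216]
orientation: [-180.0, 0.0, 180.0]
force: [-0.2, -1.0, 0.5]
opening: 0.0417
gripper_force: 0.0
```

>>> play_rows(
  commands=[
    [[0, 0, 0, 0, 0, 0, 1.6], [0, 0, 0, 0, 0, 0, 1.4], [0, 0, 0, 0, 0, 0, 1], [0, 0, 0, 0, 0, 0, 0.5], [0, 0, 0, 0, 0, 0, 0], [0, 0, 0, 0, 0, 0, 0], [0, 0, 0, 0, 0, 0, 0], [0, 0, 0, 0, 0, 0, 0]],
  ],
)

```text
clock: 5.1
tool_pos: [0.6534, 0.1457, 0.0219]
orientation: [180.0, 0.0, 180.0]
force: [-0.2, 0.5, 2.4]
opening: 0.01
gripper_force: 30.0
```

```bash
python3 -c "
from h import *
go(.4635,-.0565,.17,180)
p=snap('top')
r=fit([p],rack(0.),(.654,.145,-.41),.004);print(r)
"
```

```text
at [0.6534 0.1457 0.0219] [1.7999e+02 3.0000e-02 1.7999e+02] t 5.1 open 0.01 F [-0.2  0.5  2.4] -> turn [ 0.     0.001 -0.   ] shift [ 18.98 -20.22 -14.83]
(array([ 0.65965565,  0.14928966, -0.35689901]), np.float64(104.63284301757812))
```

Gripped (10 mm, 30 N). Lift and carry to above the base.

>>> play_rows(
  commands=[
    [[0, 0, 0, 0, 0, -1, 0], [0, 0, 0, 0, 0, -3, 0], [0, 0, 0, 0, 0, -5, 0], [0, 0, 0, 0, 0, -7.5, 0], [0, 0, 0, 0.5, -0.5, -10, 0], [0, 0, 0, 2, -2, -12, 0], [0, 0, 0, 4, -4.3, -12, 0], [0, 0, 0, 6.3, -6.8, -12, 0]],
  ],
)

```text
clock: 5.82
tool_pos: [0.5904, 0.0776, 0.1433]
orientation: [179.9, 0.2, -180.0]
force: [1.0, -0.5, -1.5]
opening: 0.0103
gripper_force: 30.0
```

>>> play_rows(
  commands=[
    [[0, 0, 0, 2.3, -2.5, 0, 0], [0, 0, 0, 4.6, -5, 0, 0], [0, 0, 0, 7, -7.5, 0, 0], [0, 0, 0, 9, -9.7, 0, 0], [0, 0, 0, 11, -11.7, 0, 0], [0, 0, 0, 12.2, -13, 0, 0], [0, 0, 0, 12.6, -13.4, 0, 0], [0, 0, 0, 12.6, -13.4, 0, 0]],
  ],
)

```text
clock: 6.48
tool_pos: [0.4635, -0.0571, 0.1422]
orientation: [180.0, 0.0, 179.9]
force: [0.3, -0.1, -0.8]
opening: 0.0102
gripper_force: 30.0
```

>>> play_rows(
  commands=[
    [[0, 0, 0, 0, 0, 0, 0], [0, 0, 0, 0, 0, 0, 0], [0, 0, 0, 0, 0, 0, 0]],
  ],
)

```text
clock: 6.73
tool_pos: [0.4649, -0.0557, 0.1415]
orientation: [-180.0, -0.0, -180.0]
force: [-0.6, -0.5, -1.6]
opening: 0.01
gripper_force: 30.0
```

```bash
python3 -c "
from h import *
go(.4635,-.0565,.09,180)
P=ctrl.get_obs()['tool_pos'];z0=P[2]-.0219
t=snap('top');s=snap('side','s3.png')
for n,p in(('t',t),('s',s)):
  for a in (-.41,-.3): print(n,fit([p],rack(z0),(P[0],P[1],a),.006))
cv2.imwrite('pics/s3c.png',cv2.resize(s['color'][180:340,160:360,::-1],None,fx=4,fy=3.75,interpolation=cv2.INTER_CUBIC))
"
```

```text
at [ 0.4649 -0.0557  0.1415] [-180.     -0.   -179.97] t 6.73 open 0.01 F [-0.6 -0.5 -1.6] -> turn [-0.    -0.     0.001] shift [ 0.14 -0.08  5.15]
t (array([ 0.46227697, -0.06172756, -0.40562035]), np.float64(73.4063491821289))
t (array([ 0.47233988, -0.05613144, -0.30013831]), np.float64(79.87014770507812))
s (array([ 0.46573819, -0.05807809, -0.4599609 ]), np.float64(146.65052795410156))
s (array([ 0.46395847, -0.06985117, -0.09449652]), np.float64(184.67320251464844))
```

View pics/s3c.png

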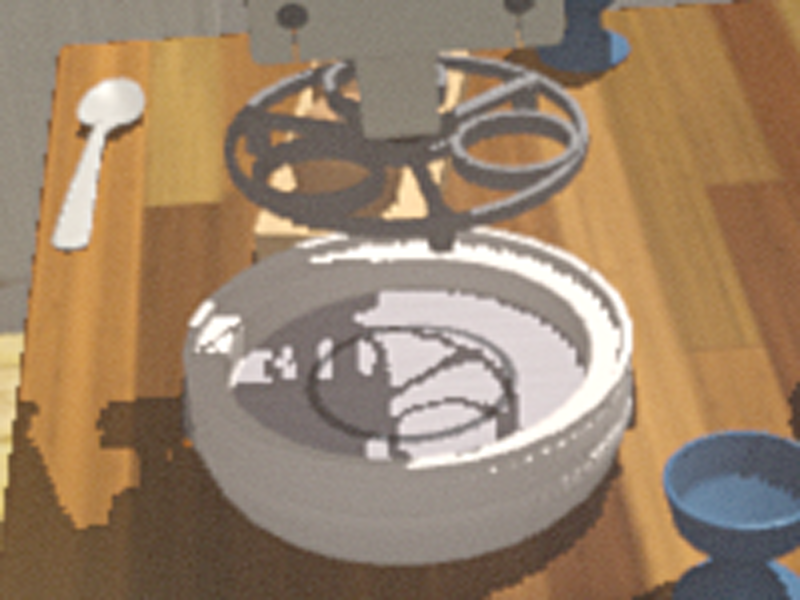

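The rack hangs level above the well, about centred (rack centre ~407, base ~408 in the crop). Lower it.

>>> play_rows(
  commands=[
    [[0, 0, 0, 0.12, -0.08, 2, 0], [0, 0, 0, 0.12, -0.08, 4, 0], [0, 0, 0, 0.12, -0.08, 5.5, 0], [0, 0, 0, 0.12, -0.08, 6.2, 0], [0, 0, 0, 0.12, -0.08, 6.6, 0], [0, 0, 0, 0.12, -0.08, 7, 0], [0, 0, 0, 0.12, -0.08, 7.3, 0], [0, 0, 0, 0.12, -0.08, 7.5, 0]],
  ],
)

```text
clock: 7.5
tool_pos: [0.4633, -0.057, 0.0668]
orientation: [180.0, 0.0, 180.0]
force: [-0.5, -0.0, -1.0]
opening: 0.0102
gripper_force: 30.0
```

```bash
python3 -c "
from h import *
go(.4635,-.0565,.056,180)
"
```

```text
at [ 0.4633 -0.057   0.0668] [1.7999e+02 4.0000e-02 1.8000e+02] t 7.5 open 0.0102 F [-0.5 -0.  -1. ] -> turn [ 0.     0.001 -0.   ] shift [-0.02  0.05  1.08]
```

>>> play_rows(
  commands=[
    [[0, 0, 0, 0, 0, 0.3, 0], [0, 0, 0, 0, 0, 0.6, 0], [0, 0, 0, 0, 0, 0.8, 0], [0, 0, 0, 0, 0, 0.95, 0], [0, 0, 0, 0, 0, 1.05, 0], [0, 0, 0, 0, 0, 1.1, 0], [0, 0, 0, 0, 0, 1.1, 0]],
  ],
)

```text
clock: 8.08
tool_pos: [0.4629, -0.0572, 0.0557]
orientation: [-180.0, -0.0, 180.0]
force: [-1.1, 0.9, 1.3]
opening: 0.0097
gripper_force: 30.0
```

Down at floor height with no jam. Release and rise.

>>> play_rows(
  commands=[
    [[0, 0, 0, 0, 0, 0, 1.5], [0, 0, 0, 0, 0, 0, 3], [0, 0, 0, 0, 0, 0, 4.5], [0, 0, 0, 0, 0, 0, 4.5], [0, 0, 0, 0, 0, -2, 4.5], [0, 0, 0, 0, 0, -5, 6], [0, 0, 0, 0, 0, -8, 6], [0, 0, 0, 0, 0, -11, 6]],
  ],
)

```text
clock: 8.75
tool_pos: [0.4625, -0.0573, 0.1668]
orientation: [-180.0, -0.0, 180.0]
force: [0.8, 0.3, 0.3]
opening: 0.0557
gripper_force: 0.0
```

>>> play_rows(
  commands=[
    [[0, 0, -0.1, 0, 3.5, 0, 6], [0, 0, -0.18, 0, 7, 0, 6], [0, 0, -0.18, 0, 10.5, 0, 6], [0, 0, -0.18, 0, 13, 0, 6], [0, 0, -0.18, 0.6, 15, 0, 6], [0, 0, -0.18, 1, 15.7, 0, 6], [0, 0, -0.18, 1, 15.7, 0, 6]],
  ],
)

```text
clock: 9.33
tool_pos: [0.4524, 0.101, 0.1655]
orientation: [180.0, -0.0, -169.6]
force: [0.3, -0.4, -0.2]
opening: 0.0598
gripper_force: 0.0
```

```bash
python3 -c "
from h import *
t=snap('top','t4.png');s=snap('side','s4.png')
for n,p in(('t',t),('s',s)):
  print(n,[ (a,fit([p],rack(.034),(.463,-.057,a),.004)) for a in (-.5,-.41,-.3)])
c=t['color'][220:345,190:440,::-1];d=s['color'][160:340,160:360,::-1]
a=cv2.resize(c,(800,400),interpolation=cv2.INTER_CUBIC)
cv2.imwrite('pics/t4c.png',a)
go(.4515,.0993,.023,-169.7)
"
```

```text
t [(-0.5, (array([ 0.46322421, -0.05913828, -0.52767812]), np.float64(245.0305938720703))), (-0.41, (array([ 0.4631836 , -0.05932025, -0.52796558]), np.float64(244.9499053955078))), (-0.3, (array([ 0.46359375, -0.05887617, -0.29413445]), np.float64(223.79212951660156)))]
s [(-0.5, (array([ 0.46616685, -0.05143032, -0.43008162]), np.float64(248.52171325683594))), (-0.41, (array([ 0.46657521, -0.0520084 , -0.40294996]), np.float64(248.24314880371094))), (-0.3, (array([ 0.46619491, -0.05137852, -0.43566584]), np.float64(248.48435974121094)))]
at [0.4527 0.0996 0.1655] [-1.7999e+02 -1.0000e-02 -1.6964e+02] t 9.43 open 0.0598 F [ 0.7 -1.2 -0.3] -> turn [-0.    -0.     0.001] shift [ 1.200e-01 -1.000e-02  1.425e+01]
```

View pics/t4c.png

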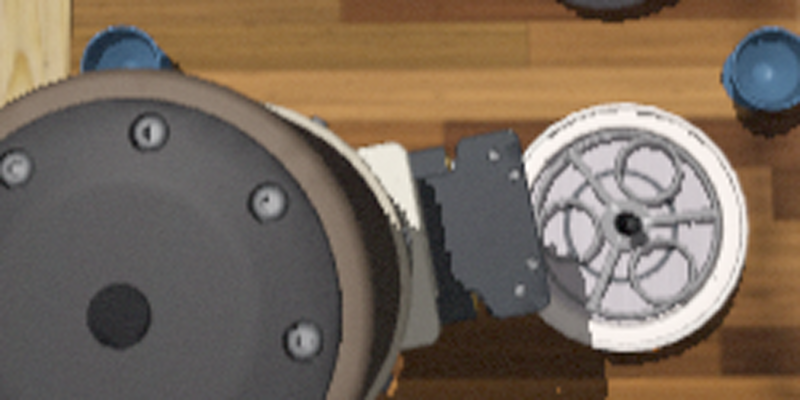

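The rack sits flat and centred in the well, with pockets at (648,172), (571,235) and (662,272) in the crop. To close across the board I need yaw -100.4, so I'll turn 1.21 rad while staying high.

>>> play_rows(
  commands=[
    [[0, 0, -0.12, 0, 0, 0, 6], [0, 0, -0.24, 0, 0, 0, 6], [0, 0, -0.36, 0, 0, 0, 6], [0, 0, -0.48, 0, 0, 0, 6], [0, 0, -0.6, 0, 0, 0, 6], [0, 0, -0.72, 0, 0, 0, 6], [0, 0, -0.84, 0, 0, 0, 6], [0, 0, -0.96, 0, 0, 0, 6]],
  ],
)

```text
clock: 10.1
tool_pos: [0.4531, 0.0985, 0.1655]
orientation: [180.0, -0.0, -114.4]
force: [-0.2, -0.8, -0.4]
opening: 0.0599
gripper_force: 0.0
```

>>> play_rows(
  commands=[
    [[0, 0, -0.12, 0, 0, 1, 6], [0, 0, -0.25, 0, 0, 3, 6], [0, 0, -0.25, 0, 0, 5, 6], [0, 0, -0.25, 0, 0, 7, 6], [0, 0, -0.25, 0, 0, 7.5, 6], [0, 0, -0.25, 0, 0, 7.5, 6], [0, 0, -0.25, 0, 0, 7.5, 6]],
  ],
)

```text
clock: 10.68
tool_pos: [0.4534, 0.0993, 0.0911]
orientation: [-180.0, -0.0, -100.4]
force: [0.3, -0.8, -0.7]
opening: 0.06
gripper_force: 0.0
```

```bash
python3 -c "
from h import *
go(.4515,.0993,.023,-100.4)
print(ctrl.get_obs()['joint_pos'].round(1))
s=snap('side','s5.png');t=snap('top')
C=np.array([.463,-.057])
for u,v in((648,172),(571,235),(662,272)):
  q=ray(t,190+(u+.5)/3.2-.5,220+(v+.5)/3.2-.5,.05)[:2];print('pocket',q.round(4),(q-C).round(4),np.degrees(np.arctan2(*(q-C)[::-1])))
cv2.imwrite('pics/s5c.png',cv2.resize(s['color'][130:310,180:340,::-1],(640,600),interpolation=cv2.INTER_CUBIC))
"
```

```text
at [0.4534 0.0993 0.0911] [-1.8000e+02 -2.0000e-02 -1.0041e+02] t 10.68 open 0.06 F [ 0.3 -0.8 -0.7] -> turn [-0. -0. -0.] shift [0.03 0.18 6.81]
[ 36.8   8.7 -35.7   0.  -45.6 -47.2]
pocket [ 0.4954 -0.071 ] [ 0.0324 -0.014 ] -23.38090085267818
pocket [ 0.4593 -0.0257] [-0.0037  0.0313] 96.77202590956303
pocket [ 0.4377 -0.0776] [-0.0253 -0.0206] -140.84145045352676
```

View pics/s5c.png

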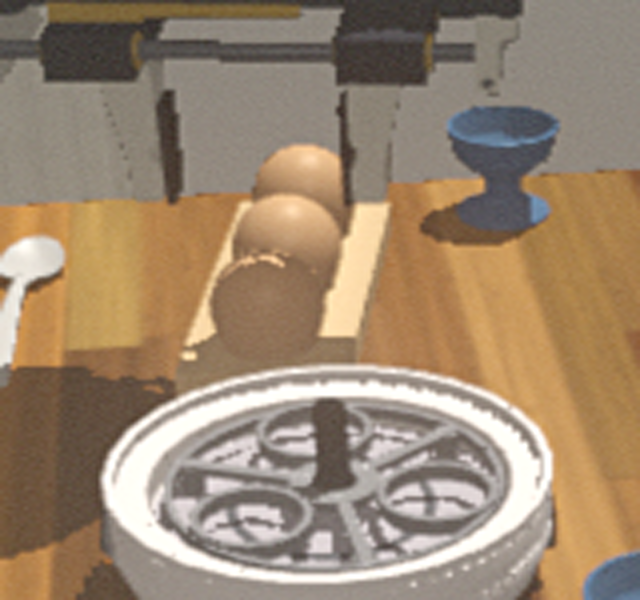

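The fingers (inner faces ~x 180 and 345) straddle the front egg (centred at 268) cleanly, and the rack is seated. Descend and grip gently.

>>> play_rows(
  commands=[
    [[0, 0, 0, 0, 0.18, 1, 6], [0, 0, 0, 0, 0.18, 3, 6], [0, 0, 0, 0, 0.18, 5, 6], [0, 0, 0, 0, 0.18, 6.2, 6], [0, 0, 0, 0, 0.18, 6.7, 6], [0, 0, 0, 0, 0.18, 6.8, 5.5], [0, 0, 0, 0, 0.18, 6.8, 5], [0, 0, 0, 0, 0.18, 6.8, 4.7]],
  ],
)

```text
clock: 11.45
tool_pos: [0.4519, 0.1006, 0.0236]
orientation: [-179.9, 0.1, -100.4]
force: [0.7, 0.2, 1.6]
opening: 0.0493
gripper_force: 0.0
```

>>> play_rows(
  commands=[
    [[0, 0, 0, 0, 0, 0, 4.6], [0, 0, 0, 0, 0, 0, 4.5], [0, 0, 0, 0, 0, 0, 4.4], [0, 0, 0, 0, 0, 0, 4.3], [0, 0, 0, 0, 0, 0, 4.2], [0, 0, 0, 0, 0, 0, 4.1], [0, 0, 0, 0, 0, 0, 4], [0, 0, 0, 0, 0, 0, 4]],
  ],
)

```text
clock: 12.12
tool_pos: [0.4515, 0.1003, 0.0228]
orientation: [-180.0, 0.0, -100.4]
force: [0.9, -0.5, 4.7]
opening: 0.0424
gripper_force: 30.0
```

>>> play_rows(
  commands=[
    [[0, 0, 0, 0, 0, -0.5, 4], [0, 0, 0, 0, 0, -1.5, 4], [0, 0, 0, 0, 0, -3, 4], [0, 0, 0, 0, 0, -5, 4], [0, 0, 0, 0, 0, -7.5, 4], [0, 0, 0, 0, 0, -9.5, 4], [0, 0, 0, 0, 0, -10.5, 4], [0, 0, 0, 0, 0, -10.5, 4]],
  ],
)

```text
clock: 12.78
tool_pos: [0.452, 0.1007, 0.1299]
orientation: [-179.8, 0.2, -100.4]
force: [-0.0, -0.3, -0.7]
opening: 0.0422
gripper_force: 30.0
```

```bash
python3 -c "
from h import *
go(.4593,-.0238,.13,-82.5)
s=snap('side','s6.png');P=ctrl.get_obs()['tool_pos']
print('proj',proj(s,P+[0,0,.014]))
for d in ctrl.find_in(s,'egg_a'): l,t,w,h=d['bbox'];print(d, l+w/2,t+h/2)
"
```

```text
at [0.452  0.1007 0.1299] [-1.7985e+02  1.5000e-01 -1.0036e+02] t 12.78 open 0.0422 F [-0.  -0.3 -0.7] -> turn [-0.003  0.002 -0.312] shift [12.12 -2.96 -0.03]
proj [242.012279   155.13236264]
{'bbox': [238.1, 190.0, 28.9, 32.3], 'conf': 0.84} 252.54999999999998 206.15
{'bbox': [242.9, 172.0, 27.6, 25.3], 'conf': 0.77} 256.7 184.65
{'bbox': [225.4, 137.9, 31.9, 38.6], 'conf': 0.74} 241.35 157.20000000000002
```

>>> play_rows(
  commands=[
    [[0, 0, -0.08, 1, -0.2, 0, 4], [0, 0, -0.16, 3, -0.7, 0, 4], [0, 0, -0.24, 5.5, -1.3, 0, 4], [0, 0, -0.312, 8, -1.9, 0, 4], [0, 0, -0.312, 10, -2.5, 0, 4], [0, 0, -0.312, 11.5, -2.8, 0, 4], [0, 0, -0.312, 12.1, -2.96, 0, 4], [0, 0, -0.312, 12.1, -2.96, 0, 4]],
  ],
)

```text
clock: 13.55
tool_pos: [0.4575, -0.0254, 0.1263]
orientation: [179.8, -0.0, -82.6]
force: [0.3, -0.2, -1.3]
opening: 0.0418
gripper_force: 30.0
```

>>> play_rows(
  commands=[
    [[0, 0, 0, 0, 0, 0.5, 4], [0, 0, 0, 0, 0, 1.5, 4], [0, 0, 0, 0, 0, 2.5, 4], [0, 0, 0, 0, 0, 3.5, 4], [0, 0, 0, 0, 0, 4, 4], [0, 0, 0, 0, 0, 4, 4]],
  ],
)

```text
clock: 14.05
tool_pos: [0.4575, -0.0238, 0.0861]
orientation: [179.8, -0.0, -82.5]
force: [0.5, 0.6, -0.6]
opening: 0.0419
gripper_force: 30.0
```

```bash
python3 -c "
from h import *
go(.4593,-.0238,.0575,-82.5)
s=snap('side','s7.png');P=ctrl.get_obs()['tool_pos']
cv2.imwrite('pics/s7c.png',cv2.resize(s['color'][170:330,180:340,::-1],(600,600),interpolation=cv2.INTER_CUBIC))
"
```

```text
at [ 0.4575 -0.0238  0.0861] [ 1.7984e+02 -2.0000e-02 -8.2450e+01] t 14.05 open 0.0419 F [ 0.5  0.6 -0.6] -> turn [ 0.003 -0.     0.001] shift [ 0.03 -0.19  2.86]
```

View pics/s7c.png

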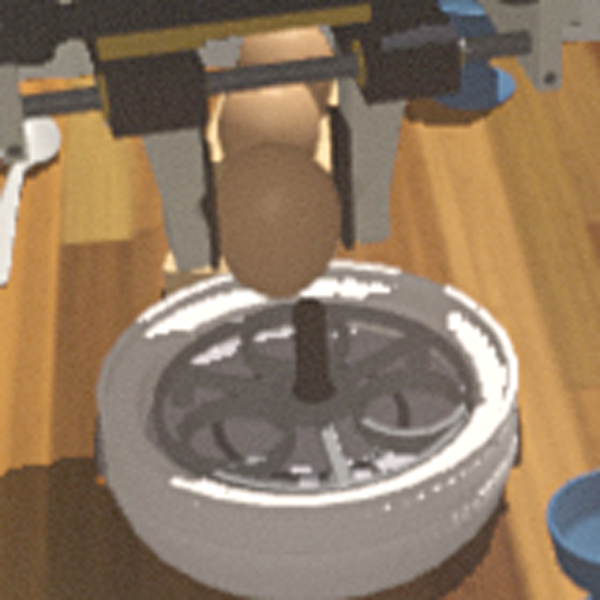

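```bash
python3 -c "
from h import *
s=snap('side')
for n,u,v,z in(('pocket2',297,337,.05),('egg',278,218,.1),('post top',309,304,.084),('post base',313,395,.053),('p3',240,437,.05),('p1',412,410,.05)): print(n,ray(s,180+(u+.5)/3.75-.5,170+(v+.5)/3.75-.5,z).round(4))
print(fit([s],M['base'],(.4635,-.0565))[0])
"
```

```text
pocket2 [ 0.4611 -0.0282  0.05  ]
egg [ 0.4573 -0.0299  0.1   ]
post top [ 0.4647 -0.0597  0.084 ]
post base [ 0.4639 -0.0678  0.053 ]
p3 [ 0.4387 -0.0833  0.05  ]
p1 [ 0.4959 -0.0772  0.05  ]
[ 0.46298693 -0.05733522]
```

>>> play_rows(
  commands=[
    [[0, 0, 0, -0.05, -0.25, 0, 4], [0, 0, 0, -0.05, -0.25, 0.6, 4], [0, 0, 0, -0.05, -0.25, 1.2, 4], [0, 0, 0, -0.05, -0.25, 1.7, 4], [0, 0, 0, -0.05, -0.25, 2.1, 4], [0, 0, 0, -0.05, -0.25, 2.4, 4], [0, 0, 0, -0.05, -0.25, 2.6, 4], [0, 0, 0, -0.05, -0.25, 2.7, 4]],
  ],
)

```text
clock: 14.82
tool_pos: [0.4607, -0.0235, 0.0602]
orientation: [180.0, -0.0, -82.5]
force: [-1.0, 0.2, -0.8]
opening: 0.0423
gripper_force: 30.0
```

>>> play_rows(
  commands=[
    [[0, 0, 0, 0, 0, 0, 4], [0, 0, 0, 0, 0, 0.1, 4], [0, 0, 0, 0, 0, 0.15, 4], [0, 0, 0, 0, 0, 0.15, 4]],
  ],
)

```text
clock: 15.15
tool_pos: [0.4609, -0.0234, 0.0591]
orientation: [-180.0, 0.0, -82.5]
force: [-0.3, 0.8, -0.4]
opening: 0.0424
gripper_force: 30.0
```

>>> play_rows(
  commands=[
    [[0, 0, 0, 0, 0, 0.1, 4], [0, 0, 0, 0, 0, 0.15, 4], [0, 0, 0, 0, 0, 0.2, 4], [0, 0, 0, 0, 0, 0.2, 4]],
  ],
)

```text
clock: 15.48
tool_pos: [0.4613, -0.0233, 0.0574]
orientation: [-180.0, 0.0, -82.5]
force: [-0.6, 0.6, 3.2]
opening: 0.0422
gripper_force: 30.0
```

Contact at the expected height with 3 N. Open gently and rise.

>>> play_rows(
  commands=[
    [[0, 0, 0, 0, 0, 0, 4.4], [0, 0, 0, 0, 0, 0, 4.7], [0, 0, 0, 0, 0, 0, 5.2], [0, 0, 0, 0, 0, 0, 5.6], [0, 0, 0, 0, 0, 0, 5.6], [0, 0, 0, 0, 0, -1.5, 5.6], [0, 0, 0, 0, 0, -4, 5.8], [0, 0, 0, 0, 0, -7, 6]],
  ],
)

```text
clock: 16.15
tool_pos: [0.4595, -0.0238, 0.1264]
orientation: [179.8, -0.0, -82.5]
force: [0.7, 0.6, 0.6]
opening: 0.0592
gripper_force: 0.0
```

>>> play_rows(
  commands=[
    [[0, 0, 0.1, -3, 0, -2, 6], [0, 0, 0.2, -6.5, 0, -2, 6], [0, 0, 0.312, -10, 0, -2, 6], [0, 0, 0.312, -13.5, 0, -2, 6], [0, 0, 0.312, -16, 0, -2, 6], [0, 0, 0.312, -17.3, -2.2, -2, 6], [0, 0, 0.312, -17.3, -2.2, -2, 6]],
  ],
)

```text
clock: 16.73
tool_pos: [0.4624, 0.1544, 0.1474]
orientation: [-179.9, 0.1, -100.2]
force: [0.9, 0.5, 1.6]
opening: 0.06
gripper_force: 0.0
```

```bash
python3 -c "
from h import *
go(.4615,.151,.023,-100.4)
s=snap('side','s8.png')
cv2.imwrite('pics/s8c.png',cv2.resize(s['color'][160:330,180:340,::-1],(564,600),interpolation=cv2.INTER_CUBIC))
for d in ctrl.find_in(s,'egg_a'): l,t,w,h=d['bbox'];print(d, ray(s,l+w/2,t+h/2,.07 if t>205 else .036))
"
```

```text
at [0.4624 0.1544 0.1474] [-1.7989e+02  6.0000e-02 -1.0015e+02] t 16.73 open 0.06 F [0.9 0.5 1.6] -> turn [-0.002  0.001  0.004] shift [ 0.37  0.06 12.44]
{'bbox': [246.0, 177.1, 24.9, 18.7], 'conf': 0.89} [0.4762615  0.20886351 0.036     ]
{'bbox': [239.3, 188.2, 28.4, 32.4], 'conf': 0.86} [0.4642548  0.14808818 0.036     ]
{'bbox': [241.1, 225.7, 35.2, 36.8], 'conf': 0.58} [ 0.4624396  -0.02209282  0.07      ]
```

View pics/s8c.png

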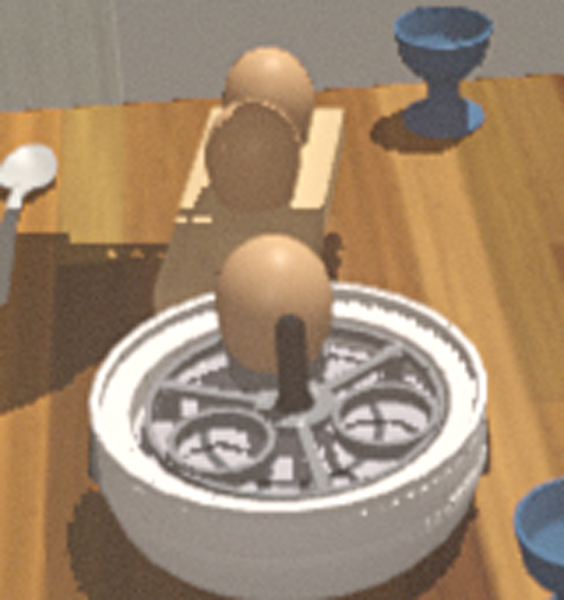

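The first egg stands upright in the rear pocket. Now the middle egg.

>>> play_rows(
  commands=[
    [[0, 0, 0, 0.35, 0.06, 2, 6], [0, 0, 0, 0.35, 0.06, 5, 6], [0, 0, 0, 0.35, 0.06, 8, 6], [0, 0, 0, 0.35, 0.06, 10.5, 6], [0, 0, 0, 0.35, 0.06, 11.8, 6], [0, 0, 0, 0.35, 0.06, 12.4, 5.6], [0, 0, 0, 0.35, 0.06, 12.4, 5.1], [0, 0, 0, 0.35, 0.06, 12.4, 4.7]],
  ],
)

```text
clock: 17.5
tool_pos: [0.459, 0.1473, 0.0235]
orientation: [-180.0, -0.0, -100.4]
force: [-0.4, 0.2, 1.1]
opening: 0.0498
gripper_force: 0.0
```

>>> play_rows(
  commands=[
    [[0, 0, 0, 0, 0, 0, 4.6], [0, 0, 0, 0, 0, 0, 4.5], [0, 0, 0, 0, 0, 0, 4.4], [0, 0, 0, 0, 0, 0, 4.3], [0, 0, 0, 0, 0, 0, 4.2], [0, 0, 0, 0, 0, 0, 4.1], [0, 0, 0, 0, 0, 0, 4], [0, 0, 0, 0, 0, 0, 4]],
  ],
)

```text
clock: 18.17
tool_pos: [0.4606, 0.1484, 0.0242]
orientation: [-179.8, 0.1, -100.3]
force: [5.1, -2.8, 4.8]
opening: 0.0418
gripper_force: 30.0
```

>>> play_rows(
  commands=[
    [[0, 0, 0, 0, 0, -0.5, 4], [0, 0, 0, 0, 0, -1.5, 4], [0, 0, 0, 0, 0, -3, 4], [0, 0, 0, 0, 0, -5, 4], [0, 0, 0, 0, 0, -7.5, 4], [0, 0, 0, 0, 0, -10, 4], [0, 0, 0, 0, 0, -12, 4], [0, 0, 0, 0, 0, -12, 4]],
  ],
)

```text
clock: 18.83
tool_pos: [0.4603, 0.1488, 0.1472]
orientation: [-179.8, 0.2, -100.3]
force: [1.1, 0.8, 0.5]
opening: 0.0416
gripper_force: 30.0
```

```bash
python3 -c "
from h import *
go(.4375,-.078,.145,-142.5)
s=snap('side')
print('proj',proj(s,ctrl.get_obs()['tool_pos']+[0,0,.014]))
for d in ctrl.find_in(s,'egg_a'): l,t,w,h=d['bbox'];print(d, l+w/2,t+h/2)
"
```

```text
at [0.4603 0.1488 0.1472] [-179.76    0.25 -100.33] t 18.83 open 0.0416 F [1.1 0.8 0.5] -> turn [-0.002  0.006  0.736] shift [22.72 -1.82  0.13]
proj [245.3438649  130.87051411]
{'bbox': [241.4, 225.9, 31.5, 37.9], 'conf': 0.97} 257.15 244.85
{'bbox': [231.8, 114.7, 29.2, 39.6], 'conf': 0.82} 246.4 134.5
{'bbox': [242.3, 175.1, 29.3, 28.4], 'conf': 0.7} 256.95 189.29999999999998
```

>>> play_rows(
  commands=[
    [[0, 0, 0.08, 1.5, -0.1, 0, 4], [0, 0, 0.16, 4, -0.3, 0, 4], [0, 0, 0.25, 7, -0.5, 0, 4], [0, 0, 0.34, 10, -0.8, 0, 4], [0, 0, 0.44, 13, -1, 0, 4], [0, 0, 0.54, 16, -1.25, 0, 4], [0, 0, 0.64, 19, -1.5, 0, 4], [0, 0, 0.736, 21, -1.65, 0, 4]],
  ],
)

```text
clock: 19.6
tool_pos: [0.4353, -0.0639, 0.1417]
orientation: [179.9, -0.2, -142.9]
force: [0.7, 0.4, -0.4]
opening: 0.0419
gripper_force: 30.0
```

```bash
python3 -c "
from h import *
go(.4365,-.079,.085,-142.5)
"
```

```text
at [ 0.4353 -0.0639  0.1417] [ 1.7991e+02 -1.5000e-01 -1.4287e+02] t 19.6 open 0.0419 F [ 0.7  0.4 -0.4] -> turn [ 0.002 -0.003 -0.007] shift [ 0.8  -1.28  5.67]
```

>>> play_rows(
  commands=[
    [[0, 0, 0, 0.4, -0.6, 0, 4], [0, 0, 0, 0.8, -1.2, 0, 4], [0, 0, 0, 0.8, -1.2, 1.5, 4], [0, 0, 0, 0.8, -1.2, 3, 4], [0, 0, 0, 0.8, -1.2, 4.5, 4], [0, 0, 0, 0.8, -1.2, 5, 4], [0, 0, 0, 0.8, -1.2, 5, 4], [0, 0, 0, 0.8, -1.2, 5, 4]],
  ],
)

```text
clock: 20.27
tool_pos: [0.4384, -0.076, 0.093]
orientation: [180.0, -0.1, -142.4]
force: [0.6, 0.5, -0.3]
opening: 0.042
gripper_force: 30.0
```

```bash
python3 -c "
from h import *
go(.4365,-.079,.061,-142.5)
s=snap('side')
cv2.imwrite('pics/s9c.png',cv2.resize(s['color'][160:330,180:340,::-1],(564,600),interpolation=cv2.INTER_CUBIC))
P=ctrl.get_obs()['tool_pos'];print(proj(s,P+[0,0,.014]),proj(s,[.4375,-.078,.05]))
for d in ctrl.find_in(s,'egg_a'): l,t,w,h=d['bbox'];print(d, l+w/2,t+h/2)
"
```

```text
at [ 0.4384 -0.076   0.093 ] [ 1.7999e+02 -5.0000e-02 -1.4244e+02] t 20.27 open 0.042 F [ 0.6  0.5 -0.3] -> turn [ 0.    -0.001  0.001] shift [ 0.33 -0.13  3.2 ]
[240.14969053 243.50095477] [242.48138603 283.68076785]
{'bbox': [223.2, 229.8, 26.8, 42.2], 'conf': 0.75} 236.6 250.9
{'bbox': [265.5, 243.4, 11.4, 17.6], 'conf': 0.54} 271.2 252.20000000000002
```

View pics/s9c.png

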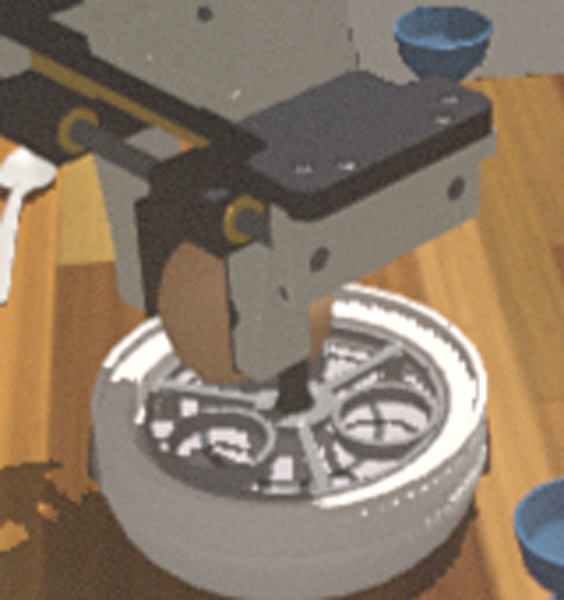

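The egg hangs over the near-left pocket (pocket ~(222,445), egg tip ~(215,383)). The fingers are clear of the post and the first egg. Lower it.

>>> play_rows(
  commands=[
    [[0, 0, 0, 0.28, -0.1, 0.2, 4], [0, 0, 0, 0.28, -0.1, 0.9, 4], [0, 0, 0, 0.28, -0.1, 1.6, 4], [0, 0, 0, 0.28, -0.1, 2.2, 4], [0, 0, 0, 0.28, -0.1, 2.7, 4], [0, 0, 0, 0.28, -0.1, 3, 4], [0, 0, 0, 0.28, -0.1, 3.1, 4], [0, 0, 0, 0.28, -0.1, 3.2, 4]],
  ],
)

```text
clock: 21.03
tool_pos: [0.4359, -0.0792, 0.0612]
orientation: [180.0, -0.1, -142.5]
force: [-6.9, -2.4, 17.3]
opening: 0.0422
gripper_force: 30.0
```

>>> play_rows(
  commands=[
    [[0, 0, 0, 0, 0, 0.1, 4], [0, 0, 0, 0, 0, 0.15, 4], [0, 0, 0, 0, 0, 0.15, 4]],
  ],
)

```text
clock: 21.28
tool_pos: [0.4355, -0.0796, 0.0605]
orientation: [180.0, -0.1, -142.5]
force: [-10.1, -1.8, 21.4]
opening: 0.0425
gripper_force: 30.0
```

Force of 21 N with -x lateral: the egg rides on the +x side of the ring. Back up and shift toward -x.

>>> play_rows(
  commands=[
    [[0, 0, 0, 0, 0, -0.3, 4], [0, 0, 0, 0, 0, -0.6, 4], [0, 0, 0, 0.2, 0.1, -0.6, 4], [0, 0, 0, 0.2, 0.1, -0.6, 4], [0, 0, 0, 0.2, 0.1, -0.4, 4], [0, 0, 0, 0.2, 0.1, -0.2, 4], [0, 0, 0, 0.2, 0.1, -0.1, 4]],
  ],
)

```text
clock: 21.87
tool_pos: [0.4343, -0.0794, 0.0604]
orientation: [-180.0, -0.0, -142.5]
force: [-1.8, -0.9, 5.8]
opening: 0.0419
gripper_force: 30.0
```

```bash
python3 -c "
from h import *
go(.4365,-.079,.061,-142.5)
print(ctrl.get_obs()['moment'])
s=snap('side')
cv2.imwrite('pics/s10c.png',cv2.resize(s['color'][200:320,190:310,::-1],(600,600),interpolation=cv2.INTER_CUBIC))
"
```

```text
at [ 0.4343 -0.0794  0.0604] [-1.8000e+02 -5.0000e-02 -1.4252e+02] t 21.87 open 0.0419 F [-1.8 -0.9  5.8] -> turn [-0.    -0.001 -0.   ] shift [-0.2  -0.1  -0.06]
[-0.31652396  0.46492648 -0.01620481]
```

View pics/s10c.png

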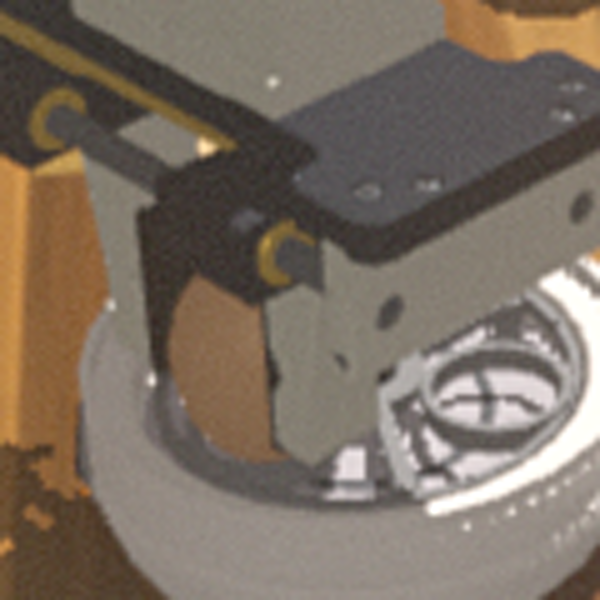

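The egg is nearly in, and the contact force is down to 6 N at the same height. Nudge it a little further and lower.

>>> play_rows(
  commands=[
    [[0, 0, 0, 0, 0, -0.2, 4], [0, 0, 0, 0.08, 0.05, -0.2, 4], [0, 0, 0, 0.08, 0.05, 0, 4], [0, 0, 0, 0.08, 0.05, 0.1, 4], [0, 0, 0, 0.08, 0.05, 0.1, 4]],
  ],
)

```text
clock: 22.33
tool_pos: [0.4338, -0.0797, 0.0598]
orientation: [-180.0, -0.0, -142.5]
force: [0.5, -4.4, 4.9]
opening: 0.0423
gripper_force: 30.0
```

>>> play_rows(
  commands=[
    [[0, 0, 0, 0.06, -0.08, -0.1, 4], [0, 0, 0, 0.06, -0.08, 0, 4], [0, 0, 0, 0.06, -0.08, 0.1, 4], [0, 0, 0, 0.06, -0.08, 0.1, 4]],
  ],
)

```text
clock: 22.67
tool_pos: [0.4337, -0.0805, 0.0587]
orientation: [-180.0, -0.0, -142.5]
force: [-0.0, -2.8, 4.6]
opening: 0.0421
gripper_force: 30.0
```

Seated height reached with low force. Release.

>>> play_rows(
  commands=[
    [[0, 0, 0, 0, 0, 0, 4.4], [0, 0, 0, 0, 0, 0, 4.7], [0, 0, 0, 0, 0, 0, 5.2], [0, 0, 0, 0, 0, 0, 5.6], [0, 0, 0, 0, 0, 0, 5.6], [0, 0, 0, 0, 0, -1.5, 5.6], [0, 0, 0, 0, 0, -4, 5.8], [0, 0, 0, 0, 0, -7, 6]],
  ],
)

```text
clock: 23.33
tool_pos: [0.4321, -0.0804, 0.128]
orientation: [179.9, -0.2, -142.6]
force: [2.1, -0.8, -0.5]
opening: 0.0588
gripper_force: 0.0
```

```bash
python3 -c "
from h import *
go(.472,.2045,.145,-100.4)
s=snap('side')
for d in ctrl.find_in(s,'egg_a'): l,t,w,h=d['bbox'];print(d, ray(s,l+w/2,t+h/2,.07 if t>205 else .036))
"
```

```text
at [ 0.4321 -0.0804  0.128 ] [ 179.89   -0.2  -142.55] t 23.33 open 0.0588 F [ 2.1 -0.8 -0.5] -> turn [ 0.003 -0.003 -0.736] shift [-20.49  20.2   -1.73]
{'bbox': [239.0, 229.9, 35.6, 31.4], 'conf': 0.95} [ 0.45975487 -0.02530647  0.07      ]
{'bbox': [222.6, 250.8, 37.8, 42.7], 'conf': 0.61} [ 0.4375001  -0.08162359  0.07      ]
```

>>> play_rows(
  commands=[
    [[0, 0, -0.09, -2, 2, -1.7, 6], [0, 0, -0.18, -4.7, 4.7, -1.7, 6], [0, 0, -0.28, -7.5, 7.5, -1.7, 6], [0, 0, -0.38, -10.3, 10.3, -1.7, 6], [0, 0, -0.48, -13.1, 13, -1.7, 6], [0, 0, -0.58, -15.9, 15.7, -1.7, 6], [0, 0, -0.68, -18.5, 18.2, -1.7, 6], [0, 0, -0.736, -20.4, 20.1, -1.7, 6]],
  ],
)

```text
clock: 24.1
tool_pos: [0.4733, 0.2063, 0.1451]
orientation: [-180.0, 0.0, -100.0]
force: [0.1, -0.6, -0.0]
opening: 0.0601
gripper_force: 0.0
```

>>> play_rows(
  commands=[
    [[0, 0, 0, 0, 0, 1.5, 6], [0, 0, 0, 0, 0, 3, 6], [0, 0, 0, 0, 0, 4.5, 6], [0, 0, 0, 0, 0, 5, 6], [0, 0, 0, 0, 0, 5, 6]],
  ],
)

```text
clock: 24.52
tool_pos: [0.4723, 0.2027, 0.0939]
orientation: [179.9, -0.1, -100.4]
force: [0.6, -0.3, -0.3]
opening: 0.0599
gripper_force: 0.0
```

```bash
python3 -c "
from h import *
go(.472,.2045,.023,-100.4)
s=snap('side');t=snap('top')
cv2.imwrite('pics/s11c.png',cv2.resize(np.vstack([s['color'][130:330,180:380],t['color'][230:330,300:500]])[:,:,::-1],(400,600),interpolation=cv2.INTER_CUBIC))
"
```

```text
at [0.4723 0.2027 0.0939] [ 1.7988e+02 -1.5000e-01 -1.0038e+02] t 24.52 open 0.0599 F [ 0.6 -0.3 -0.3] -> turn [ 0.002 -0.003  0.   ] shift [-0.19  0.04  7.09]
```

View pics/s11c.png

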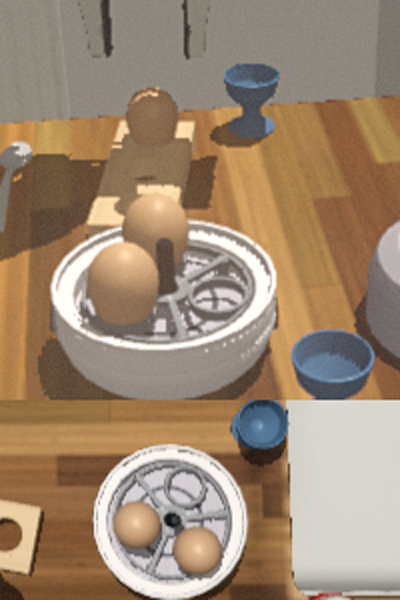

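Both eggs stand upright in their pockets, and the remaining pocket in the top strip is at (185,490), which is about px (392,275). Pick the last egg.

>>> play_rows(
  commands=[
    [[0, 0, 0, -0.17, 0.04, 1, 6], [0, 0, 0, -0.17, 0.04, 3, 6], [0, 0, 0, -0.17, 0.04, 5, 6], [0, 0, 0, -0.17, 0.04, 6.4, 6], [0, 0, 0, -0.17, 0.04, 7, 6], [0, 0, 0, -0.17, 0.04, 7.1, 5.6], [0, 0, 0, -0.17, 0.04, 7.1, 5.1], [0, 0, 0, -0.17, 0.04, 7.1, 4.7]],
  ],
)

```text
clock: 25.28
tool_pos: [0.4737, 0.2056, 0.0254]
orientation: [-179.9, 0.1, -100.4]
force: [-0.9, 0.0, -0.7]
opening: 0.0498
gripper_force: 0.0
```

>>> play_rows(
  commands=[
    [[0, 0, 0, 0, 0, 0, 4.6], [0, 0, 0, 0, 0, 0, 4.5], [0, 0, 0, 0, 0, 0, 4.4], [0, 0, 0, 0, 0, 0, 4.3], [0, 0, 0, 0, 0, 0, 4.2], [0, 0, 0, 0, 0, 0, 4.1], [0, 0, 0, 0, 0, 0, 4], [0, 0, 0, 0, 0, 0, 4]],
  ],
)

```text
clock: 25.95
tool_pos: [0.4725, 0.2053, 0.0249]
orientation: [180.0, 0.0, -100.4]
force: [-6.1, 2.2, 5.3]
opening: 0.0424
gripper_force: 30.0
```

>>> play_rows(
  commands=[
    [[0, 0, 0, 0, 0, -0.5, 4], [0, 0, 0, 0, 0, -1.5, 4], [0, 0, 0, 0, 0, -3, 4], [0, 0, 0, 0, 0, -5, 4], [0, 0, 0, 0, 0, -7.5, 4], [0, 0, 0, 0, 0, -10, 4], [0, 0, 0, 0, 0, -12, 4], [0, 0, 0, 0, 0, -12, 4]],
  ],
)

```text
clock: 26.62
tool_pos: [0.4755, 0.2065, 0.1499]
orientation: [-179.7, 0.3, -100.3]
force: [0.8, -0.1, 0.4]
opening: 0.0422
gripper_force: 30.0
```

```bash
python3 -c "
from h import *
t=snap('top');q=ray(t,392.25,274.75,.05);print(q)
for d in ctrl.find_in(t,'egg_a'): l,tt,w,h=d['bbox'];print(d['conf'], ray(t,l+w/2,tt+h/2,.07))
go(.4951,-.0705,.145,-22.5)
"
```

```text
[ 0.49285743 -0.07109953  0.05      ]
0.67 [ 0.46118817 -0.02337861  0.07      ]
0.63 [ 0.43584408 -0.0765144   0.07      ]
0.54 [0.47235341 0.20245347 0.07      ]
at [0.4736 0.2054 0.1461] [-1.7990e+02  1.4000e-01 -1.0038e+02] t 26.72 open 0.0421 F [-0.5 -0.1 -1.6] -> turn [-3.000e-03  1.000e-03 -1.359e+00] shift [26.75 -7.09  0.05]
```

>>> play_rows(
  commands=[
    [[0, 0, -0.1, 1.5, -0.4, 0, 4], [0, 0, -0.2, 4, -1, 0, 4], [0, 0, -0.31, 7, -1.8, 0, 4], [0, 0, -0.42, 10, -2.6, 0, 4], [0, 0, -0.53, 13, -3.4, 0, 4], [0, 0, -0.64, 16, -4.2, 0, 4], [0, 0, -0.75, 19, -5, 0, 4], [0, 0, -0.86, 21.5, -5.7, 0, 4]],
  ],
)

```text
clock: 27.38
tool_pos: [0.4895, -0.0187, 0.1437]
orientation: [179.9, 0.0, -50.8]
force: [0.2, 0.5, -1.4]
opening: 0.042
gripper_force: 30.0
```

```bash
python3 -c "
from h import *
go(.4942,-.0706,.145,-22.5)
"
```

```text
at [ 0.4895 -0.0187  0.1437] [ 1.799e+02  4.000e-02 -5.081e+01] t 27.38 open 0.042 F [ 0.2  0.5 -1.4] -> turn [ 0.002  0.001 -0.494] shift [ 4.32  2.91 -0.13]
```

>>> play_rows(
  commands=[
    [[0, 0, -0.1, 1.5, 1, 0, 4], [0, 0, -0.2, 3, 2, 0, 4], [0, 0, -0.3, 4.1, 2.8, 0, 4], [0, 0, -0.4, 4.1, 2.8, 0, 4], [0, 0, -0.48, 4.1, 2.8, 1, 4], [0, 0, -0.48, 4.1, 2.8, 3, 4], [0, 0, -0.48, 4.1, 2.8, 5, 4], [0, 0, -0.48, 4.1, 2.8, 5, 4]],
  ],
)

```text
clock: 28.05
tool_pos: [0.4911, -0.0668, 0.0906]
orientation: [179.8, 0.4, -23.7]
force: [-0.9, 0.2, -0.8]
opening: 0.042
gripper_force: 30.0
```

```bash
python3 -c "
from h import *
s=snap('side')
go(.4942,-.0706,.061,-22.5)
print(proj(s,ctrl.get_obs()['tool_pos']+[0,0,.012]))
for d in ctrl.find_in(s,'egg_a'): l,t,w,h=d['bbox'];print(d, l+w/2,t+h/2)
"
```

```text
at [ 0.4923 -0.0667  0.0924] [179.81   0.27 -23.63] t 28.1 open 0.042 F [ 0.5 -1.  -1.4] -> turn [ 0.003  0.005 -0.02 ] shift [0.35 0.27 3.14]
[284.37631671 237.8822311 ]
{'bbox': [223.2, 251.4, 38.3, 45.8], 'conf': 0.88} 242.35 274.3
{'bbox': [239.1, 239.9, 26.6, 19.2], 'conf': 0.69} 252.4 249.5
{'bbox': [285.6, 233.2, 17.8, 30.5], 'conf': 0.62} 294.5 248.45
```

>>> play_rows(
  commands=[
    [[0, 0, -0.02, 0.35, 0.27, 0, 4], [0, 0, -0.02, 0.35, 0.27, 0.3, 4], [0, 0, -0.02, 0.35, 0.27, 0.9, 4], [0, 0, -0.02, 0.35, 0.27, 1.5, 4], [0, 0, -0.02, 0.35, 0.27, 2, 4], [0, 0, -0.02, 0.35, 0.27, 2.4, 4], [0, 0, -0.02, 0.35, 0.27, 2.7, 4], [0, 0, -0.02, 0.35, 0.27, 2.8, 4]],
  ],
)

```text
clock: 28.82
tool_pos: [0.4962, -0.0701, 0.0659]
orientation: [180.0, 0.1, -22.5]
force: [0.4, -0.3, -0.1]
opening: 0.0421
gripper_force: 30.0
```

>>> play_rows(
  commands=[
    [[0, 0, 0, -0.12, 0.06, 0, 4], [0, 0, 0, -0.12, 0.06, 0.2, 4], [0, 0, 0, -0.12, 0.06, 0.35, 4], [0, 0, 0, -0.12, 0.06, 0.45, 4], [0, 0, 0, -0.12, 0.06, 0.45, 4]],
  ],
)

```text
clock: 29.23
tool_pos: [0.4955, -0.0701, 0.0622]
orientation: [-180.0, -0.0, -22.4]
force: [0.4, -0.5, -0.7]
opening: 0.042
gripper_force: 30.0
```

>>> play_rows(
  commands=[
    [[0, 0, 0, -0.04, 0, 0.1, 4], [0, 0, 0, -0.04, 0, 0.18, 4], [0, 0, 0, -0.04, 0, 0.24, 4], [0, 0, 0, -0.04, 0, 0.24, 4]],
  ],
)

```text
clock: 29.57
tool_pos: [0.4965, -0.0703, 0.0609]
orientation: [-180.0, -0.2, -22.4]
force: [0.7, -3.4, 9.7]
opening: 0.0421
gripper_force: 30.0
```

>>> play_rows(
  commands=[
    [[0, 0, 0, 0, 0, -0.2, 4], [0, 0, 0, -0.05, 0.13, -0.2, 4], [0, 0, 0, -0.05, 0.13, -0.05, 4], [0, 0, 0, -0.05, 0.13, 0.05, 4], [0, 0, 0, -0.05, 0.13, 0.05, 4]],
  ],
)

```text
clock: 29.98
tool_pos: [0.4962, -0.071, 0.0606]
orientation: [-179.9, -0.2, -22.4]
force: [2.0, -2.9, 11.6]
opening: 0.0423
gripper_force: 30.0
```

>>> play_rows(
  commands=[
    [[0, 0, 0, 0, 0, -0.2, 4], [0, 0, 0, 0.15, 0.1, -0.2, 4], [0, 0, 0, 0.15, 0.1, -0.05, 4], [0, 0, 0, 0.15, 0.1, 0.03, 4], [0, 0, 0, 0.15, 0.1, 0.03, 4]],
  ],
)

```text
clock: 30.4
tool_pos: [0.4962, -0.072, 0.0594]
orientation: [-179.9, -0.1, -22.4]
force: [1.3, 3.2, 7.2]
opening: 0.0421
gripper_force: 30.0
```

>>> play_rows(
  commands=[
    [[0, 0, 0, 0, -0.03, 0, 4.4], [0, 0, 0, 0, -0.03, 0, 4.7], [0, 0, 0, 0, -0.03, 0, 5.2], [0, 0, 0, 0, -0.03, 0, 5.6], [0, 0, 0, 0, -0.03, 0, 5.6], [0, 0, 0, 0, -0.03, -1.5, 5.6], [0, 0, 0, 0, -0.03, -4, 5.8], [0, 0, 0, 0, -0.03, -7, 6]],
  ],
)

```text
clock: 31.07
tool_pos: [0.4933, -0.0726, 0.1279]
orientation: [179.9, 0.2, -22.5]
force: [0.1, 0.1, -0.5]
opening: 0.0588
gripper_force: 0.0
```

```bash
python3 -c "
from h import *
go(.6622,-.0548,.17,0)
print(ctrl.get_obs()['joint_pos'])
"
```

```text
at [ 0.4933 -0.0726  0.1279] [179.85   0.23 -22.47] t 31.07 open 0.0588 F [ 0.1  0.1 -0.5] -> turn [ 0.002  0.005 -0.392] shift [14.91 -8.09 -4.29]
[ 1.42373107e+01  9.33729524e+00 -2.88178446e+01 -2.77480958e-02
 -5.21207450e+01  5.33081386e+01]
```

>>> play_rows(
  commands=[
    [[0, 0, -0.1, 1, -0.5, -3, 6], [0, 0, -0.2, 4, -2.2, -4.2, 6], [0, 0, -0.3, 7.2, -4, -4.2, 6], [0, 0, -0.392, 10.4, -5.7, -4.2, 6], [0, 0, -0.392, 13, -7.2, -4.2, 6], [0, 0, -0.392, 14.9, -8.1, -4.2, 6], [0, 0, -0.392, 14.9, -8.1, -4.2, 6], [0, 0, -0.392, 14.9, -8.1, -4.2, 6]],
  ],
)

```text
clock: 31.73
tool_pos: [0.6637, -0.0543, 0.1691]
orientation: [180.0, 0.2, -0.0]
force: [0.6, 0.3, -0.8]
opening: 0.0601
gripper_force: 0.0
```

```bash
python3 -c "
from h import *
s=snap('side');t=snap('top')
cv2.imwrite('pics/s12c.png',cv2.resize(np.hstack([s['color'][150:350,180:480],t['color'][190:390,290:490]])[:,:,::-1],(800,320),interpolation=cv2.INTER_CUBIC))
print(proj(s,[.4951,-.0706,.07]),proj(s,[.661,-.055,.082]),proj(s,[.663,-.055,.082]))
for p in(s,t):
 for d in ctrl.find_in(p,'egg_a')[:4]: l,tt,w,h=d['bbox'];print(d, ray(p,l+w/2,tt+h/2,.07))
go(.6622,-.0548,.068,0)
"
```

```text
[287.81030377 262.86121739] [414.54099835 237.04679026] [416.04564125 236.9191695 ]
{'bbox': [239.9, 227.1, 33.6, 33.0], 'conf': 0.81} [ 0.45994618 -0.02048614  0.07      ]
{'bbox': [273.2, 247.2, 34.1, 35.5], 'conf': 0.8} [ 0.49756595 -0.07555947  0.07      ]
{'bbox': [223.7, 253.9, 36.3, 42.1], 'conf': 0.77} [ 0.43765782 -0.08749294  0.07      ]
{'bbox': [364.1, 229.4, 97.3, 90.7], 'conf': 0.38} [ 0.64050189 -0.11861053  0.07      ]
{'bbox': [382.9, 262.3, 22.4, 23.4], 'conf': 0.72} [ 0.49367331 -0.07196703  0.07      ]
{'bbox': [352.5, 280.3, 24.2, 26.8], 'conf': 0.58} [ 0.45852698 -0.01790885  0.07      ]
{'bbox': [385.3, 293.5, 25.6, 25.5], 'conf': 0.58} [ 0.43565885 -0.07767412  0.07      ]
at [ 0.6628 -0.0544  0.171 ] [-1.8e+02  2.0e-02  1.0e-02] t 31.93 open 0.06 F [-0.1 -0.1 -0.5] -> turn [-0.  0.  0.] shift [-0.05  0.04 10.3 ]
```

View pics/s12c.png

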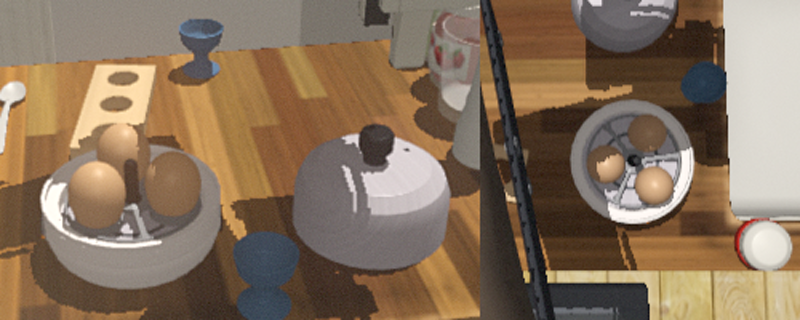

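All three eggs stand upright in their pockets, with the knob at about px (415.6,240.6), which gives x ≈ 0.662. Now grip the lid.

>>> play_rows(
  commands=[
    [[0, 0, 0, -0.05, 0.05, 2, 6], [0, 0, 0, -0.05, 0.05, 4.5, 6], [0, 0, 0, -0.05, 0.05, 7, 6], [0, 0, 0, -0.05, 0.05, 9, 6], [0, 0, 0, -0.05, 0.05, 10, 6], [0, 0, 0, -0.05, 0.05, 10.4, 6], [0, 0, 0, -0.05, 0.05, 10.4, 5], [0, 0, 0, -0.05, 0.05, 10.4, 4]],
  ],
)

```text
clock: 32.6
tool_pos: [0.6638, -0.0547, 0.0682]
orientation: [180.0, -0.1, 0.0]
force: [-0.0, 0.2, 0.6]
opening: 0.0517
gripper_force: 0.0
```

>>> play_rows(
  commands=[
    [[0, 0, 0, 0, 0, 0, 3.5], [0, 0, 0, 0, 0, 0, 3.2], [0, 0, 0, 0, 0, 0, 3], [0, 0, 0, 0, 0, 0, 2.8], [0, 0, 0, 0, 0, 0, 2.5], [0, 0, 0, 0, 0, 0, 2], [0, 0, 0, 0, 0, 0, 2], [0, 0, 0, 0, 0, 0, 2]],
  ],
)

```text
clock: 33.27
tool_pos: [0.6637, -0.0546, 0.0674]
orientation: [-180.0, -0.1, 0.0]
force: [-0.7, 2.3, 4.3]
opening: 0.028
gripper_force: 30.0
```

>>> play_rows(
  commands=[
    [[0, 0, 0, 0, 0, -0.5, 2], [0, 0, 0, 0, 0, -2, 2], [0, 0, 0, 0, 0, -4, 2], [0, 0, 0, 0, 0, -7, 2], [0, 0, 0, 0, 0, -10, 2], [0, 0, 0, 0, 0, -12.5, 2], [0, 0, 0, 0, 0, -12.5, 2], [0, 0, 0, 0, 0, -12.5, 2]],
  ],
)

```text
clock: 33.93
tool_pos: [0.6634, -0.0548, 0.1933]
orientation: [-180.0, -0.1, -0.0]
force: [-0.3, -0.5, -2.5]
opening: 0.0281
gripper_force: 30.0
```

```bash
python3 -c "
from h import *
go(.4637,-.0568,.19,0)
print(ctrl.get_obs()['moment'])
s=snap('side');t=snap('top')
P=ctrl.get_obs()['tool_pos'];z0=P[2]-.0665
L=lambda q:circ(q,.0645,z0+.001)
print(fit([s],L,P[:2],.01),fit([t],L,P[:2],.01))
for d in ctrl.find_in(s,'cooker_lid')[:2]: print(d)
print(proj(s,[P[0]-.0645,P[1],z0]),proj(s,[P[0]+.0645,P[1],z0]),proj(s,[P[0],P[1]-.0645,z0]))
"
```

```text
at [ 0.6634 -0.0548  0.1933] [-1.7997e+02 -1.2000e-01 -1.0000e-02] t 33.93 open 0.0281 F [-0.3 -0.5 -2.5] -> turn [-0.001 -0.002 -0.   ] shift [-19.97   0.2    0.29]
[-0.03236105  0.23501213  0.01606411]
(array([ 0.66231056, -0.05422488]), np.float64(82.16060638427734)) (array([ 0.66223117, -0.0553572 ]), np.float64(121.24288940429688))
{'bbox': [367.4, 137.9, 111.3, 100.0], 'conf': 0.82}
[367.76951651 212.29211849] [467.69922278 204.44170866] [435.03159937 235.33415415]
```

Both cameras put the lid 1 mm behind the TCP in x. Carry it over the base.

>>> play_rows(
  commands=[
    [[0, 0, 0, -1.5, 0, 0, 2], [0, 0, 0, -4.5, 0.1, 0, 2], [0, 0, 0, -7.5, 0.1, 0, 2], [0, 0, 0, -10.5, 0.1, 0, 2], [0, 0, 0, -13.5, 0.15, 0, 2], [0, 0, 0, -16.5, 0.2, 0, 2], [0, 0, 0, -18.8, 0.22, 0, 2], [0, 0, 0, -19.9, 0.22, 0, 2]],
  ],
)

```text
clock: 34.75
tool_pos: [0.4605, -0.0575, 0.1907]
orientation: [180.0, 0.2, -0.0]
force: [-0.1, -0.0, -1.2]
opening: 0.0282
gripper_force: 30.0
```

>>> play_rows(
  commands=[
    [[0, 0, 0, 0, 0, 0, 2], [0, 0, 0, 0, 0, 1, 2], [0, 0, 0, 0, 0, 2.5, 2], [0, 0, 0, 0, 0, 3.5, 2], [0, 0, 0, 0, 0, 4, 2], [0, 0, 0, 0, 0, 4, 2], [0, 0, 0, 0, 0, 4, 2]],
  ],
)

```text
clock: 35.33
tool_pos: [0.4644, -0.0571, 0.1513]
orientation: [180.0, 0.1, 0.0]
force: [0.0, 0.1, -1.1]
opening: 0.028
gripper_force: 30.0
```

```bash
python3 -c "
from h import *
go(.4645,-.057,.125,0)
s=snap('side');t=snap('top')
P=ctrl.get_obs()['tool_pos'];z0=P[2]-.0674
L=lambda q:circ(q,.0645,z0+.001)
print(fit([s],L,P[:2],.008),fit([t],L,P[:2],.008))
print(fit([s],M['base'],(.4635,-.0568),.008),fit([t],M['base'],(.4635,-.0568),.008))
"
```

```text
at [ 0.4644 -0.0571  0.1513] [1.7996e+02 8.0000e-02 1.0000e-02] t 35.33 open 0.028 F [ 0.   0.1 -1.1] -> turn [0.001 0.001 0.   ] shift [ 0.01 -0.01  2.63]
(array([ 0.46275964, -0.05957954]), np.float64(92.3404769897461)) (array([ 0.46462405, -0.05474809]), np.float64(97.47454071044922))
(array([ 0.46305473, -0.05671702]), np.float64(140.967529296875)) (array([ 0.46927456, -0.04923192]), np.float64(73.72283172607422))
```

>>> play_rows(
  commands=[
    [[0, 0, 0, 0, 0, 0.8, 2], [0, 0, 0, 0, 0, 1.6, 2], [0, 0, 0, 0, 0, 2.3, 2], [0, 0, 0, 0, 0, 2.7, 2], [0, 0, 0, 0, 0, 3, 2], [0, 0, 0, 0, 0, 3.2, 2], [0, 0, 0, 0, 0, 3.3, 2], [0, 0, 0, 0, 0, 3.3, 2]],
  ],
)

```text
clock: 36.1
tool_pos: [0.4642, -0.057, 0.1188]
orientation: [180.0, 0.0, 0.0]
force: [-0.8, 0.5, -1.1]
opening: 0.0279
gripper_force: 30.0
```

Inside the rim with no contact. Lower onto the ledge.

>>> play_rows(
  commands=[
    [[0, 0, 0, 0, 0, 0.1, 2], [0, 0, 0, 0, 0, 0.18, 2], [0, 0, 0, 0, 0, 0.25, 2], [0, 0, 0, 0, 0, 0.32, 2], [0, 0, 0, 0, 0, 0.34, 2], [0, 0, 0, 0, 0, 0.34, 2]],
  ],
)

```text
clock: 36.6
tool_pos: [0.4643, -0.057, 0.1156]
orientation: [-180.0, -0.0, 0.0]
force: [-1.0, 0.7, -0.1]
opening: 0.0281
gripper_force: 30.0
```

>>> play_rows(
  commands=[
    [[0, 0, 0, 0, 0, 0.06, 2], [0, 0, 0, 0, 0, 0.1, 2], [0, 0, 0, 0, 0, 0.1, 2]],
  ],
)

```text
clock: 36.85
tool_pos: [0.4646, -0.0569, 0.1153]
orientation: [180.0, -0.1, 0.0]
force: [-2.3, 2.1, 7.2]
opening: 0.028
gripper_force: 30.0
```

Contact at exactly the ledge height (0.1153 against 0.1154 expected). Release and rise.

>>> play_rows(
  commands=[
    [[0, 0, 0, 0, 0, 0, 3], [0, 0, 0, 0, 0, 0, 3.5], [0, 0, 0, 0, 0, 0, 4.5], [0, 0, 0, 0, 0, 0, 5], [0, 0, 0, 0, 0, -0.5, 5], [0, 0, 0, 0, 0, -3, 5], [0, 0, 0, 0, 0, -6, 6], [0, 0, 0, 0, 0, -9, 6]],
  ],
)

```text
clock: 37.52
tool_pos: [0.4636, -0.0572, 0.2055]
orientation: [180.0, 0.1, 0.0]
force: [1.6, 0.4, 0.6]
opening: 0.0575
gripper_force: 0.0
```

>>> play_rows(
  commands=[
    [[0, 0, 0, 2, -3, -1, 6], [0, 0, 0, 4, -6, -1, 6], [0, 0, 0, 6, -9, -1, 6], [0, 0, 0, 8, -12, -1, 6], [0, 0, 0, 10, -15, -1, 6], [0, 0, 0, 12, -18, -1, 6], [0, 0, 0, 12, -18, -1, 6], [0, 0, 0, 12, -18, -1, 6]],
  ],
)

```text
clock: 38.18
tool_pos: [0.5846, 0.1245, 0.2136]
orientation: [180.0, 0.1, 0.1]
force: [-0.0, 1.2, -0.3]
opening: 0.0603
gripper_force: 0.0
```

```bash
python3 -c "
from h import *
s=snap('side','send.png');t=snap('top','tend.png')
print(ctrl.get_obs()['tool_pos'])
# lid lower edge at ledge height, its knob, base rim
for n,p in(('s',s),('t',t)):
  print(n,'knob',[(dz,fit([p],lambda q:circ(q,.0145,.048+.080+dz),(.463,-.057),.012)) for dz in (0,.006)])
  print(n,'rim',fit([p],lambda q:circ(q,.071,.054),(.4635,-.0568),.006))
  print(n,'lid at rim z',fit([p],lambda q:circ(q,.0640,.056),(.4635,-.0568),.006))
  print([(d['bbox'],round(d['conf'],2)) for d in ctrl.find_in(p,'cooker_lid')[:2]])
  dk=(p['color'].max(2)<60).astype(np.uint8);N,Lb,S,C=cv2.connectedComponentsWithStats(dk)
  for i in range(1,N):
    X=ray(p,*C[i],.129)
    if 40<S[i,4]<900 and np.hypot(*(X[:2]-(.4635,-.057)))<.02: print(n,'dark',C[i],S[i],X)
"
```

```text
[0.58369239 0.12279465 0.21423091]
s knob [(0, (array([ 0.46260477, -0.06577465]), np.float64(275.5657958984375))), (0.006, (array([ 0.46284465, -0.05494026]), np.float64(275.2027282714844)))]
s rim (array([ 0.46299784, -0.0518889 ]), np.float64(198.92218017578125))
s lid at rim z (array([ 0.46222408, -0.06252483]), np.float64(155.21546936035156))
[([210.3, 210.0, 105.9, 98.2], 0.8)]
t knob [(0, (array([ 0.46310849, -0.05763665]), np.float64(611.4375))), (0.006, (array([ 0.46309611, -0.05695195]), np.float64(614.749755859375)))]
t rim (array([ 0.46466046, -0.05543623]), np.float64(330.3346862792969))
t lid at rim z (array([ 0.46575201, -0.05914813]), np.float64(218.06605529785156))
[([351.3, 254.2, 72.8, 71.3], 0.65)]
t dark [390.77083333 291.92708333] [383 284  16  16  96] [ 0.46212387 -0.05801624  0.129     ]
```

The knob is centred over the base within 1 mm, and the lid touched down at ledge height, so it is flat inside the rim. Handing in.

```bash
python3 -c "
from h import *
print(ctrl.close_job())"
```

```text
the job is handed in; nothing more can be done
None
```

I handed the job in at about 38 s on the robot's clock: the rack is in the well, all three eggs stand in their pockets and the lid touched down at ledge height inside the rim (confirmed by height, force and knob position, not by a final viewed picture). Two eggs caught on their pocket rings on the way down (wrist force up to about 21 N and 12 N) before I re-centred them. The cups were not moved.

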